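Fit the strap die and end cap of a clay extruder

TASK

Set up the clay extruder for strap handles: seat the die with the long slot in the muzzle of the upright barrel, put the end cap over it and thread it clockwise all the way down until it bottoms out. Then back the cap off a quarter turn, so that the die can still be turned to line it up, and finish with the gripper still holding the cap there: do not let go at the end. Leave the other die and the cup alone.

Things in the scene. Friction and masses are not known exactly. Their poses are not given: they have to be found in the camera images.
- extruder: Aluminium barrel of a hand extruder, muzzle up in a pale wooden block (120 x 96 x 32 mm, long side along x) fixed to the table. Origin: centre of the block's underside; the barrel's axis is z. Its top 7 mm is a plain nose 37 mm across, below it is 40 mm thick; a dark collar 68 mm across covers 32 to 50 mm above the table.
- muzzle (a point): Centre of the barrel's rim, 115 mm above the table; axes as the extruder's. The open bore is 32 mm wide and 13 mm deep, with clay below.
- thread (a point): On the barrel's axis at the middle of its outer thread, 18 mm below the rim: coarse, right-hand, two-start, 47 mm over the crests, 16 mm of travel a turn (2.5 mm per radian), 1 mm of axial play, ending in a firm stop. The cap catches at any angle when turned clockwise seen from above; let go, it stays where it was turned to.
- end_cap: Knurled aluminium screw cap, 56 mm across, 36 mm high, 90 g, lying open side down on the table. Origin: centre of its lower edge, z up. Inside 50 mm wide, roof 31 mm above the lower edge with a 25 mm hole. Two lugs inside the lower edge at +x and -x, 42 mm between tips. Half-turn symmetric. Lowered over the barrel it first rests with its lower edge 7 to 17 mm below the rim.
- cap_top (a point): Centre of the cap's roof, 36 mm above its lower edge; two raised ribs on the roof lie along its x axis. Bottomed out, cap x is parallel to extruder x (either way round) and the lower edge 25 mm below the rim. Set on with cap x 60 degrees counter-clockwise from extruder x it takes 240 degrees clockwise to bottom out; set on at another angle, 225 to 405.
- die_strap: The die to fit: white plastic disc 40 mm across with a flat slot right through it, 24 x 6 mm. Flange 6 mm thick over a chamfered spigot 29.6 mm across, 5 mm long; 11 mm high in all, 30 g. Origin: centre of the spigot's foot, z up. It lies spigot down on the bat. Seated, the flange lies flat on the rim, 1.5 mm over the nose all round, origin 5 mm below the rim; any yaw.
- die_coil: The other die, the same outside, but with a 13 mm round hole in place of the slot. To be left alone.
- bat: Round plywood bat, 222 mm across and 11 mm thick, flat on the table, fixed; origin at the centre of its underside. Both dies lie on it, about 100 mm apart.
- cup: Small bisque cup with a band, 67 mm across and 61 mm high, standing on the table behind the end cap; origin at the centre of its foot. A bystander.
Not all that is in view belongs to the job. There is more than one size of the end_cap; the job needs the smaller. What is shaped like the die_strap but blue is not meant.

How it is judged:
On the way, in this order (a step that is already met when the one before it is completed fails the run):
1. the slotted die is seated in the muzzle, its flange on the rim (horizontal distance between die_strap and muzzle below 0.003 m and z of die_strap in the frame of muzzle below -0.0035 m and angle between die_strap's own z axis and vertical below 0.06 rad), for 0.2 s.
2. the end cap is threaded down until it bottoms out (horizontal distance between end_cap and muzzle below 0.004 m and z of end_cap in the frame of muzzle below -0.022 m and angle between the x axis of end_cap and the x axis of extruder, either way round below 0.2 rad), for 0.1 s.
At the end, for the whole second after the job is handed in: The cap is on its thread over the seated slotted die (die within 4 mm of the axis, lifted at most 3 mm), a quarter turn (within 18 degrees) back from bottomed, upright and at rest, lower edge 18 to 24.5 mm below the rim, and the gripper holds it (2 N or more) (angle between the x axis of end_cap and the x axis of extruder, either way round above 1.25 rad and z of end_cap in the frame of muzzle between -0.0245 and -0.018 m and horizontal distance between each of end_cap, die_strap and muzzle below 0.004 m and angle between end_cap's own z axis and vertical below 0.1 rad and contact force between the fingers and end_cap above 2 N and angular speed of end_cap below 0.2 rad/s and z of die_strap in the frame of muzzle below -0.002 m); the arm keeps its last pose, push and grip.
It fails at once if the other die is moved more than 3 cm (distance of die_coil from where it was at the start of the episode above 0.03 m).
It fails at once if the cup is moved more than 3 cm or tipped (distance of cup from where it was at the start of the episode above 0.03 m or angle between cup's own z axis and vertical above 0.5 rad).
It also fails if it takes over 72 s, if anything falls off the work surface, if the arm or the gripper's body presses on something with over 40 N, if the wrist force passes 120 N, or if a joint passes its speed limit or range.

ROBOT

A 6-joint arm with a two-finger parallel gripper is mounted at the origin on a cart in front of the work surface, level with it; the furniture and walls round the work are solid. World frame = base frame: x ahead of the robot, y to its left, z up, the work surface at z = 0. Lengths are in m, angles in rad, forces in N, time in s.
With the tool pointing down it reaches from about 0.275 to 0.75 m from the base axis. Payload 10.2 kg.
Tool frame: the origin (TCP) lies at the very end of the fingers, on their centre line; the grasp point (between the pads) lies 19 mm behind it; z points along the fingers, y is the direction in which the jaws open and shut (so a half turn about z gives the same grasp; the last joint's range is limited). The gripper opens to 88 mm and grips with 3 to 60 N. Pads are 18 mm wide; open, the fingers measure 123 mm over their backs; the gripper's body (75 mm by 187 mm) begins 45 mm behind the grasp point.
Start: joints at [0.903, 0.313, 1.498, -0, 1.331, -0.223], TCP at [0.226, 0.474, 0.208] pointing down, gripper open.
Joint ranges: [-2.94, 2.94], [-0.97, 2.17], [0.19, 2.56], [-1.23, 4.37], [0.02, 3.11], [-2.88, 2.88]. Speed limits (rad/s): [2.39, 2.39, 3.01, 3.14, 3.14, 3.14].

INTERFACE

Orientations are given as [roll, pitch, yaw] about the fixed x, y, z axes, in that order (R = Rz(yaw) Ry(pitch) Rx(roll)).
In Python, from station import bot, get_image, boxes_of gives the robot as it stands. The module is installed in compiled form; this text tells all that it offers.
- The arm moves only by the tool servo_tool, never from a script. Its argument "targets" is a list that holds one entry, the list of rows, each a list of 6 numbers: the shift along the tool's x, y, z in mm, then the turn, a rotation vector about the tool's x, y, z in degrees. A call has exactly 10 rows; each row is the pose to reach, as a shift and turn from the pose measured when the call began, along the tool's axes at that moment; what a row does not reach only later rows make up. A row lasts 1/8 s, in which the tool goes at most 62.5 mm and 10.7 degrees, less where a joint would pass 70% of its speed; a pose out of reach is approached as far as the arm can. A call with a gripper value outside its range is refused whole. "hand" is the closure, from 0 (fully open) to 1 (shut), set as the call begins (left out, the last holds). The fingers move at their own pace and stop on an object; "grip_force" is the grip in N (left out, the last holds). Time passes only in rows, so rows that repeat a pose let the fingers close, or fill a call up. It gives the time, the measured TCP pose, the force and the opening at its end, in the units of the state.
- bot.state(): the state, without advancing time (a new reading comes with each control period).
- get_image(name): name is "scene" or "top" or "wrist"; returns a dict with "color" (480x640x3 uint8, blue, green, red), "K" (3x3 intrinsics, pixels), "view" (4x4, takes a point from world to camera coordinates). Camera axes: x right, y down, z forward; pixel columns grow to the right and rows downward; lengths in m; the calibration is good to about 2 mm. The wrist camera is an equidistant fisheye: a pixel r from the principal point sees the ray r / f radians off the axis. A picture is of the moment at which its call begins. There is no depth.
- bot.sign_off(): hands the job in, once; it reports no verdict.
Trained networks look in a picture, given as the dict that the camera call returned (one of the last four; its "shot" number tells which), for a name from the list of things; names that differ only in an ending like _2 or _b are one class to them, and where a whole thing is asked for, a point or a joint stands for the part that bears it (a point fixed in the world has none). Each returns a list of dicts, best first, with "conf" (0 to 1); they miss things now and then, are a little off and sometimes report something else, mostly with a low value. They report only what shows in the picture. A call takes as long as a camera call. They do not tell look-alikes from the thing itself.
- boxes_of(picture, target): "point" ([column, row] in pixels, amid what is visible of it).
The state is a dict: "time": time; "joint_positions": joint angles; "qd": joint speeds; "tau": joint torques, N m; "ee_pos": TCP position; "eef_rot": TCP orientation; "contact_force": force on the tool from outside, world axes, zero at the start; "wrist_torque": the same for the moment, N m; "grip_width": finger opening in m.
Only numpy, scipy, OpenCV 4.12 (cv2) and the standard library are available. Lean on these libraries where they do the work, as an engineer would, in place of code of your own. Each camera call takes 0.05 s, during which the arm holds its last target.

## Working session

There is one attempt and no reset: what is moved stays moved. The work goes in short steps, Python scripts to look and compute and a tool call to move; the robot and the scene stay as the last step left them, time stands still between calls to the robot, and variables do not carry over. Pictures are saved under pics/ and viewed, and the job is handed in when it is done.

Besides the shell and the picture viewer there is one more tool, called after ">>>" in YAML: its name, and indented under it one key for each argument. servo_tool: Moves the arm, as the interface text tells. Its arguments: {"type":"object","properties":{"targets":{"type":"array"},"hand":{"type":"number"},"grip_force":{"type":"number"}},"required":["targets"]}

```bash
mkdir -p pics; ls
python3 - <<'E'
from station import bot,get_image,boxes_of
import cv2
print(bot.state())
for n in ["scene","top"]:
    p=get_image(n); cv2.imwrite(f"pics/{n}0.png",p["color"]); print(n,p["K"].tolist(),p["view"].tolist())
    for t in ["extruder","end_cap","die_strap","die_coil","bat","cup"]:
        print(t,[( [round(v) for v in d["point"]],round(d["conf"],2)) for d in boxes_of(p,t)])
E
```

```text
pics
{'time': 0.0, 'joint_positions': array([ 9.02623366e-01,  3.13419748e-01,  1.49839260e+00, -1.98147687e-05,
        1.33096354e+00, -2.23392293e-01]), 'qd': array([-0.00075011,  0.00084054, -0.00257697, -0.00163706,  0.00174505,
        0.00097329]), 'tau': array([ 4.40019166e-04, -4.02206755e+01, -2.52271396e+01,  6.94505079e-02,
        3.52543930e-02, -4.90122716e-05]), 'ee_pos': array([0.22573371, 0.47370522, 0.20769331]), 'eef_rot': array([-3.14043456e+00, -2.43367110e-04,  2.69681656e+00]), 'contact_force': array([-0.03141901,  0.54552189, -0.36426639]), 'wrist_torque': array([ 0.01492897, -0.05014709, -0.05583347]), 'grip_width': 0.08816885932707064}
scene [[457.7473597340161, 0.0, 326.9759356040265], [0.0, 457.7473597340161, 230.06872968400126], [0.0, 0.0, 1.0]] [[-0.8465244269146726, -0.5319391326951389, -0.020908221931292634, 0.44112804561054353], [-0.34607625749122184, 0.5797375141591864, -0.7376555013537119, 0.24862960303598003], [0.40450910822582775, -0.6172075613471291, -0.6748534711908025, 1.067087678548503], [0.0, 0.0, 0.0, 1.0]]
extruder [([321, 226], 0.61)]
end_cap [([340, 209], 0.93), ([373, 198], 0.65)]
die_strap [([255, 344], 0.54), ([320, 225], 0.25)]
die_coil [([264, 303], 0.62)]
bat [([252, 334], 0.76), ([371, 198], 0.64)]
cup [([334, 174], 0.79)]
top [[463.7931273743666, 0.0, 315.4617771767473], [0.0, 463.7931273743666, 244.09057394391914], [0.0, 0.0, 1.0]] [[0.022675710569884967, -0.999679817635789, 0.01122828401077098, -0.013319908012299002], [-0.9967835902902586, -0.023470673809839474, -0.07662637665304496, 0.5156396633817228], [0.07686537763006832, -0.009454611710051542, -0.9969966519699047, 1.024404075223262], [0.0, 0.0, 0.0, 1.0]]
extruder [([324, 236], 0.64)]
end_cap [([430, 246], 0.97), ([387, 225], 0.68)]
die_strap [([166, 247], 0.54)]
die_coil [([324, 236], 0.68), ([208, 228], 0.5)]
bat [([191, 240], 0.72)]
cup [([453, 176], 0.94)]
```

View pics/scene0.png

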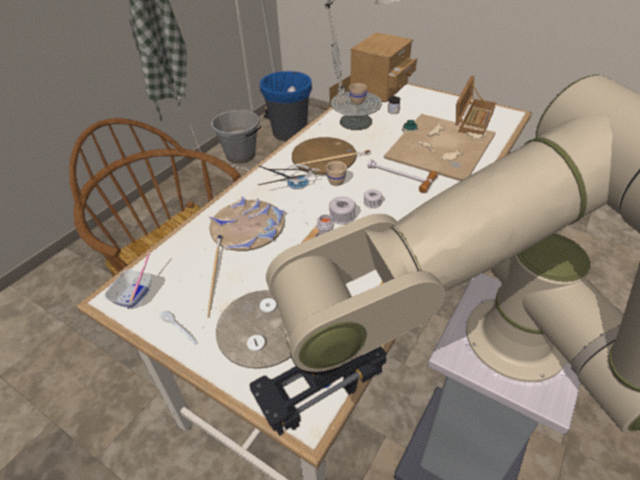

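View pics/top0.png

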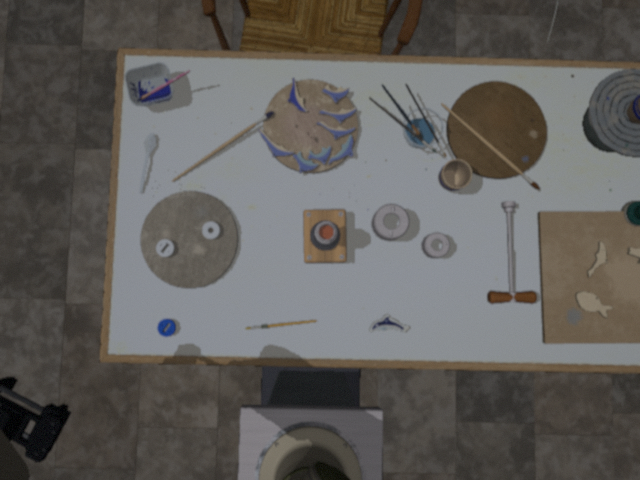

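The top view shows the extruder at (324,236), the small cap at (435,245), the large look-alike at (390,222), the slotted die at (165,248), the coil die at (210,230), the cup at (455,175) and the blue decoy at (167,327). Next I'll zoom in and compute positions.

```bash
cat > h.py <<'E'
import numpy as np, cv2
from station import bot,get_image,boxes_of
from scipy.spatial.transform import Rotation as R
def unproj(p,uv,z):
    K=p["K"];V=p["view"]; d=np.linalg.inv(K)@np.array([uv[0],uv[1],1.]); Rm=V[:3,:3];t=V[:3,3]
    c=-Rm.T@t; d=Rm.T@d; s=(z-c[2])/d[2]; return c+s*d
def proj(p,X):
    q=p["view"][:3,:3]@np.asarray(X)+p["view"][:3,3]; 
    u=p["K"]@q; return u[:2]/u[2]
def fproj(p,X):
    q=p["view"][:3,:3]@np.asarray(X)+p["view"][:3,3]; K=p["K"]
    th=np.arctan2(np.hypot(q[0],q[1]),q[2]); ph=np.arctan2(q[1],q[0])
    return np.array([K[0,2]+K[0,0]*th*np.cos(ph),K[1,2]+K[1,1]*th*np.sin(ph)])
def funproj(p,uv,z):
    K=p["K"];x=(uv[0]-K[0,2])/K[0,0];y=(uv[1]-K[1,2])/K[1,1];th=np.hypot(x,y)
    d=np.array([np.sin(th)*x/th,np.sin(th)*y/th,np.cos(th)]) if th>0 else np.array([0,0,1.])
    Rm=p["view"][:3,:3];c=-Rm.T@p["view"][:3,3];d=Rm.T@d;s=(z-c[2])/d[2];return c+s*d
def st():
    s=bot.state();print("t",round(s["time"],2),"pos",s["ee_pos"].round(4),"rot",s["eef_rot"].round(4),"F",s["contact_force"].round(1),"T",s["wrist_torque"].round(2),"w",round(s["grip_width"],4),"q",s["joint_positions"].round(3));return s
def rel(target_pos,yaw=None,s=None):
    """shift/turn in tool axes (mm, deg) to reach target with tool pointing down at yaw"""
    s=s or bot.state(); Rc=R.from_euler("xyz",s["eef_rot"]); d=Rc.inv().apply(np.asarray(target_pos)-s["ee_pos"])*1000
    Rt=R.from_euler("xyz",[np.pi,0,s["eef_rot"][2] if yaw is None else yaw])
    rv=(Rc.inv()*Rt).as_rotvec(degrees=True); return d.round(1),rv.round(2)
E
python3 - <<'E'
from h import *
p=get_image("top");np.set_printoptions(suppress=True)
for n,uv,z in [("rim",(326,234),.115),("cap",(435,245),.036),("big",(390,222),.05),("strap",(165,248),.022),("coil",(210.5,230),.022),("cup",(455,175),.061),("bat",(190,240),.011)]:
    print(n,unproj(p,uv,z).round(4))
im=p["color"]
a=cv2.resize(im[200:280,290:350],None,fx=6,fy=6,interpolation=3)
b=cv2.resize(im[205:275,405:465],None,fx=6,fy=6,interpolation=3)
c=cv2.resize(im[210:270,145:235],None,fx=6,fy=6,interpolation=3)
cv2.imwrite("pics/a.png",np.hstack([a,cv2.resize(b,(360,480))]) );cv2.imwrite("pics/c.png",c)
E
```

```text
rim [ 0.5297 -0.0216  0.115 ]
cap [ 0.5188 -0.2669  0.036 ]
big [ 0.566  -0.1638  0.05  ]
strap [0.4989 0.335  0.022 ]
coil [0.5418 0.2351 0.022 ]
cup [ 0.6719 -0.3038  0.061 ]
bat [0.5191 0.2829 0.011 ]
```

View pics/a.png

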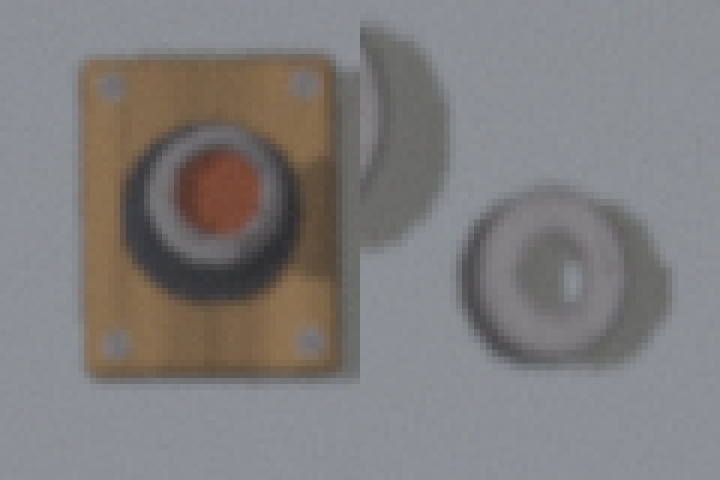

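View pics/c.png

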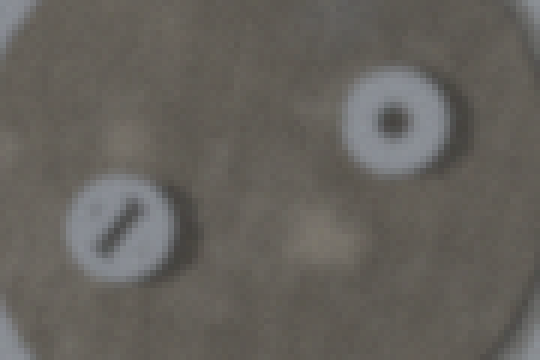

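Run:
```python
from h import *
np.set_printoptions(suppress=True)
s=st()
p=get_image("wrist");cv2.imwrite("pics/w0.png",p["color"]);V=p["view"]
Rm=V[:3,:3];c=-Rm.T@V[:3,3]
Rc=R.from_euler("xyz",s["eef_rot"])
print(p["K"],"cam in tool",Rc.inv().apply(c-s["ee_pos"]),"axes in tool",(Rc.inv().as_matrix()@Rm.T).round(3))
print(rel([.499,.335,.16],yaw=2.7-np.pi*0))
```

```text
t 0.75 pos [0.2259 0.4739 0.2082] rot [ 3.1416 -0.      2.6968] F [ 0.5  0.5 -0.3] T [0.02 0.01 0.02] w 0.0882 q [ 0.903  0.313  1.498  0.     1.331 -0.223]
[[371.64829954   0.         318.76881421]
 [  0.         371.64829954 235.79223975]
 [  0.           0.           1.        ]] cam in tool [ 0.0823248  -0.00096263 -0.17546603] axes in tool [[-0.001 -0.948 -0.318]
 [ 1.    -0.001 -0.001]
 [ 0.001 -0.318  0.948]]
(array([-306.3,   -7.9,   48.2]), array([ 0.  ,  0.  , -0.18]))
```

View pics/w0.png

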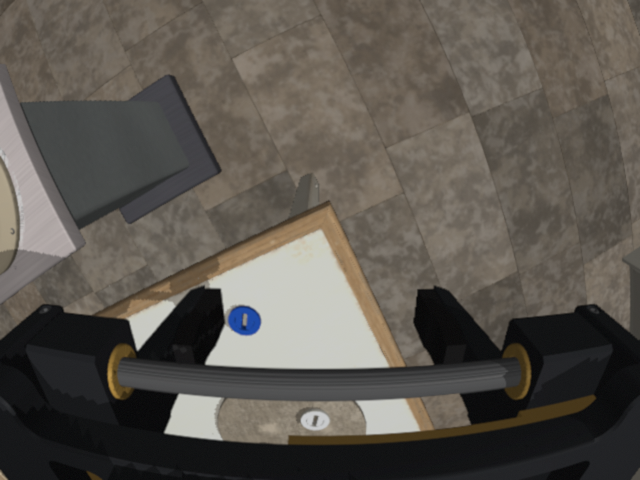

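>>> servo_tool:
  targets:
    - [[-45, -1, 16, 0, 0, 0], [-90, -2, 32, 0, 0, 0], [-135, -4, 48, 0, 0, 0], [-180, -5, 64, 0, 0, 0], [-225, -6, 80, 0, 0, 0], [-270, -7, 96, 0, 0, 0], [-306, -8, 108, 0, 0, 0], [-306, -8, 108, 0, 0, 0], [-306, -8, 108, 0, 0, 0], [-306, -8, 108, 0, 0, 0]]
  hand: 0.3
  grip_force: 20

```text
time: 2.05
ee_pos: [0.498, 0.3358, 0.1009]
eef_rot: [3.141, 0.0, 2.698]
contact_force: [-0.0, 0.4, -0.1]
grip_width: 0.0616
```

Run:
```python
from h import *
np.set_printoptions(suppress=True)
s=st()
p=get_image("wrist");cv2.imwrite("pics/w1.png",p["color"]);np.savez("w1.npz",**{k:p[k] for k in("K","view","color")})
for t in ["die_strap","die_coil"]:
    for d in boxes_of(p,t): print(t,d, funproj(p,d["point"],.022))
print("pred",fproj(p,[.499,.335,.022]))
```

```text
t 2.05 pos [0.498  0.3358 0.1009] rot [3.141  0.0004 2.6981] F [-0.   0.4 -0.1] T [ 0.   -0.03 -0.05] w 0.0616 q [ 0.398  0.574  1.397  0.     1.17  -0.729]
die_strap {'point': [207.6, 22.6], 'conf': 0.77} [0.32765469 0.33099615 0.022     ]
die_strap {'point': [315.7, 232.7], 'conf': 0.66} [0.49716831 0.3325513  0.022     ]
die_strap {'point': [253.2, 328.6], 'conf': 0.56} [0.54936232 0.25089999 0.022     ]
die_coil {'point': [253.3, 330.1], 'conf': 0.55} [0.55067766 0.2502294  0.022     ]
pred [319.86437001 233.49310201]
```

View pics/w1.png

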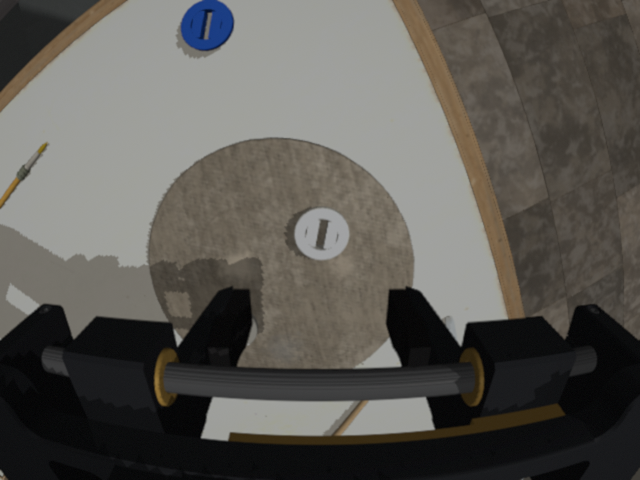

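```bash
cat >> h.py <<'E'
def fitcirc(p,mask_pts,z,fish=True):
    f=funproj if fish else unproj
    P=np.array([f(p,q,z)[:2] for q in mask_pts])
    A=np.c_[2*P,np.ones(len(P))];b=(P**2).sum(1);x=np.linalg.lstsq(A,b,rcond=None)[0]
    r=np.sqrt(x[2]+x[0]**2+x[1]**2); res=np.abs(np.hypot(*(P-x[:2]).T)-r)
    return x[:2],r,res.mean()
E
python3 - <<'E'
from h import *
p=dict(np.load("w1.npz"))
im=p["color"];c=im[195:275,280:370]
cv2.imwrite("pics/w1c.png",cv2.resize(c,None,fx=8,fy=8,interpolation=2))
g=cv2.cvtColor(im,cv2.COLOR_BGR2GRAY)
for th in (160,180,200):
    m=(g>th).astype(np.uint8); n,l,s,cc=cv2.connectedComponentsWithStats(m)
    k=l[233,338]; print(th,s[k],cc[k])
    cs=max(cv2.findContours((l==k).astype(np.uint8),0,1)[0],key=cv2.contourArea)
    h=cv2.convexHull(cs)[:,0]; print(fitcirc(p,h,.022),fitcirc(p,h,.019))
E
```

```text
160 [     0      0    640    480 304819] [319.22199076 239.61749432]
(array([0.83810445, 0.17726709]), np.float64(0.6626182180477559), np.float64(0.0006776565241474464)) (array([0.84300062, 0.17499054]), np.float64(0.6704352581426287), np.float64(0.0006856509741574035))
180 [     0      0    640    480 307200] [319.5 239.5]
(array([0.83810445, 0.17726709]), np.float64(0.6626182180477559), np.float64(0.0006776565241474464)) (array([0.84300062, 0.17499054]), np.float64(0.6704352581426287), np.float64(0.0006856509741574035))
200 [     0      0    640    480 307200] [319.5 239.5]
(array([0.83810445, 0.17726709]), np.float64(0.6626182180477559), np.float64(0.0006776565241474464)) (array([0.84300062, 0.17499054]), np.float64(0.6704352581426287), np.float64(0.0006856509741574035))
```

View pics/w1c.png

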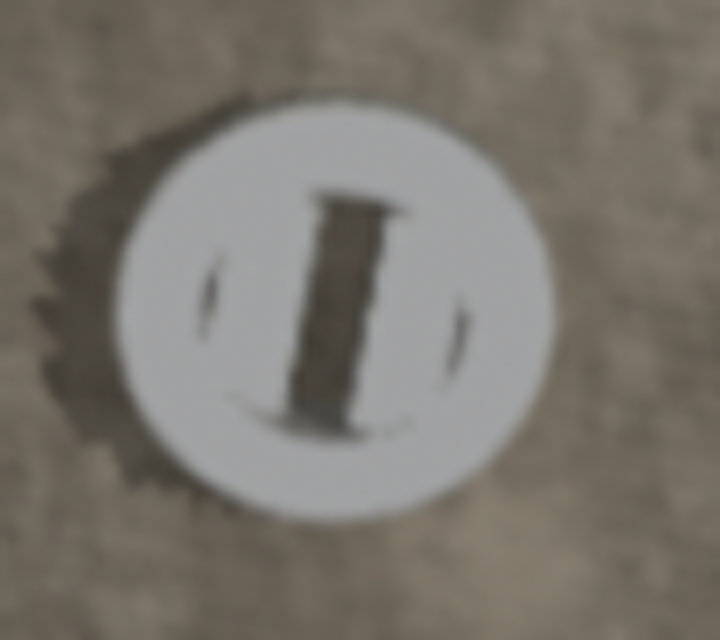

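Run:
```python
from h import *
p=dict(np.load("w1.npz"))
g=cv2.cvtColor(p["color"],cv2.COLOR_BGR2GRAY)
m=np.zeros_like(g);m[195:275,280:370]=g[195:275,280:370]>137
cs=max(cv2.findContours(m,0,1)[0],key=cv2.contourArea);h=cv2.convexHull(cs)[:,0]
print(cv2.minEnclosingCircle(h),[fitcirc(p,h,z) for z in (.022,.019)])
c,_,_=fitcirc(p,h,.022)
print(rel([*c,.014]), [(u,unproj(get_image("top"),u,.022)) for u in [(145+121/6-.5,210+228/6-.5)]])
```

```text
((321.5943298339844, 233.5), 26.972461700439453) [(array([0.49994828, 0.33593059]), np.float64(0.019485469699295592), np.float64(5.139660254606214e-05)), (array([0.50085516, 0.33552582]), np.float64(0.01971534369575568), np.float64(5.200293858141479e-05))]
(array([-1.4,  1. , 86.7]), array([0.03, 0.02, 0.  ])) [((164.66666666666666, 247.5), array([0.50005281, 0.33577616, 0.022     ]))]
```

>>> servo_tool:
  targets:
    - [[-1, 1, 20, 0, 0, 0], [-1.4, 1, 40, 0, 0, 0], [-1.4, 1, 60, 0, 0, 0], [-1.4, 1, 75, 0, 0, 0], [-1.4, 1, 84, 0, 0, 0], [-1.4, 1, 87.5, 0, 0, 0], [-1.4, 1, 87.5, 0, 0, 0], [-1.4, 1, 87.5, 0, 0, 0], [-1.4, 1, 87.5, 0, 0, 0], [-1.4, 1, 87.5, 0, 0, 0]]
  hand: 0.3

```text
time: 3.5
ee_pos: [0.5002, 0.3358, 0.0133]
eef_rot: [3.141, 0.001, 2.697]
contact_force: [-0.5, -0.5, 0.3]
grip_width: 0.0615
```

>>> servo_tool:
  targets:
    - [[0, 0, 0, 0, 0, 0], [0, 0, 0, 0, 0, 0], [0, 0, 0, 0, 0, 0], [0, 0, 0, 0, 0, 0], [0, 0, 0, 0, 0, 0], [0, 0, -10, 0, 0, 0], [0, 0, -40, 0, 0, 0], [0, 0, -80, 0, 0, 0], [0, 0, -120, 0, 0, 0], [0, 0, -120, 0, 0, 0]]
  hand: 1.0
  grip_force: 20

```text
time: 4.75
ee_pos: [0.5014, 0.3364, 0.1371]
eef_rot: [3.136, 0.005, 2.698]
contact_force: [0.8, -0.2, 0.4]
grip_width: 0.0006
```

Run:
```python
from h import *
s=st()
p=get_image("wrist");cv2.imwrite("pics/w2.png",p["color"]);np.savez("w2.npz",**{k:p[k] for k in("K","view","color")})
p=get_image("top");cv2.imwrite("pics/t2.png",p["color"]);np.savez("t2.npz",**{k:p[k] for k in("K","view","color")})
```

```text
t 4.75 pos [0.5014 0.3364 0.1371] rot [3.136  0.0049 2.6977] F [ 0.8 -0.2  0.4] T [-0.01  0.01 -0.  ] w 0.0006 q [ 0.397  0.54   1.352  0.     1.243 -0.73 ]
```

View pics/w2.png

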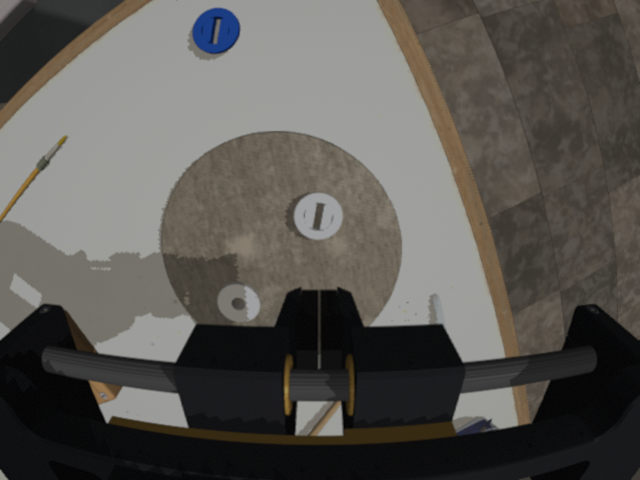

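The gripper closed on nothing, at 0.6 mm. The die is still on the bat at (318,216) and the coil die is at (238,302). I'll measure the die again before retrying.

Run:
```python
from h import *
p=dict(np.load("w2.npz"))
g=cv2.cvtColor(p["color"],cv2.COLOR_BGR2GRAY)
m=np.zeros_like(g);m[180:255,285:355]=g[180:255,285:355]>137
cs=max(cv2.findContours(m,0,1)[0],key=cv2.contourArea);h=cv2.convexHull(cs)[:,0]
print(cv2.minEnclosingCircle(h),[fitcirc(p,h,z) for z in (.022,.019)])
t=dict(np.load("t2.npz"));cv2.imwrite("pics/t2c.png",cv2.resize(t["color"][200:280,130:250],None,fx=6,fy=6,interpolation=2))
```

```text
((318.0625, 215.5), 24.067792892456055) [(array([0.50004521, 0.33595608]), np.float64(0.01942860939813098), np.float64(8.244471363039624e-05)), (array([0.50081638, 0.33559985]), np.float64(0.019629493712232743), np.float64(8.329716011292442e-05))]
```

View pics/t2c.png

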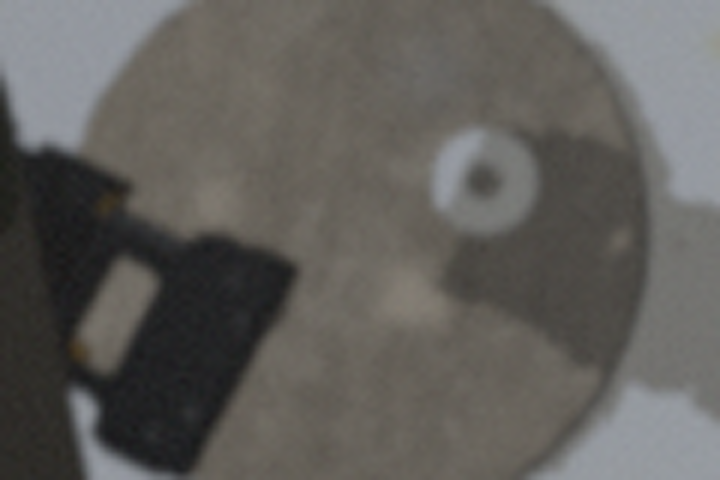

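Run:
```python
from h import *
s=st();print(rel([.5,.336,.013],yaw=s["eef_rot"][2]))
```

```text
t 4.85 pos [0.4999 0.3357 0.1333] rot [3.1410e+00 5.0000e-04 2.6975e+00] F [-0.4 -0.5 -0.3] T [-0.   -0.03  0.01] w 0.0006 q [ 0.397  0.544  1.356  0.     1.241 -0.73 ]
(array([1.000e-01, 3.000e-01, 1.203e+02]), array([0.03, 0.03, 0.  ]))
```

>>> servo_tool:
  targets:
    - [[0, 0, 15, 0, 0, 0], [0, 0, 35, 0, 0, 0], [0, 0, 55, 0, 0, 0], [0, 0, 70, 0, 0, 0], [0, 0, 82, 0, 0, 0], [0, 0, 90, 0, 0, 0], [0, 0, 95, 0, 0, 0], [0, 0, 100, 0, 0, 0], [0, 0, 112, 0, 0, 0], [0, 0, 120, 0, 0, 0]]
  hand: 0.4

```text
time: 6.1
ee_pos: [0.4997, 0.3356, 0.0124]
eef_rot: [3.142, 0.0, 2.698]
contact_force: [0.1, -0.6, -0.5]
grip_width: 0.053
```

>>> servo_tool:
  targets:
    - [[0, 0, 0, 0, 0, 0], [0, 0, 0, 0, 0, 0], [0, 0, 0, 0, 0, 0], [0, 0, 0, 0, 0, 0], [0, 0, 0, 0, 0, 0], [0, 0, 0, 0, 0, 0], [0, 0, 0, 0, 0, 0], [0, 0, 0, 0, 0, 0], [0, 0, 0, 0, 0, 0], [0, 0, 0, 0, 0, 0]]
  hand: 1.0
  grip_force: 25

```text
time: 7.35
ee_pos: [0.4998, 0.3356, 0.0124]
eef_rot: [3.141, 0.0, 2.697]
contact_force: [-0.2, 0.4, 0.2]
grip_width: 0.0004
```

Run:
```python
from h import *
s=st()
p=get_image("wrist");print(fproj(p,s["ee_pos"]))
im=p["color"].copy();cv2.circle(im,tuple(int(v) for v in fproj(p,s["ee_pos"])),3,(0,0,255),-1)
cv2.imwrite("pics/w3.png",im);np.savez("w3.npz",**{k:p[k] for k in("K","view","color")})
p=get_image("scene");print(proj(p,s["ee_pos"]));np.savez("s3.npz",**{k:p[k] for k in("K","view","color")})
cv2.imwrite("pics/s3.png",cv2.resize(p["color"][250:430,180:400],None,fx=3,fy=3,interpolation=2))
```

```text
t 7.35 pos [0.4998 0.3356 0.0124] rot [3.1415e+00 1.0000e-04 2.6975e+00] F [-0.2  0.4  0.2] T [ 0.02 -0.04 -0.01] w 0.0004 q [ 0.397  0.688  1.46   0.     0.994 -0.73 ]
[320.90729312 278.54419315]
[257.16055876 343.50037035]
```

View pics/w3.png

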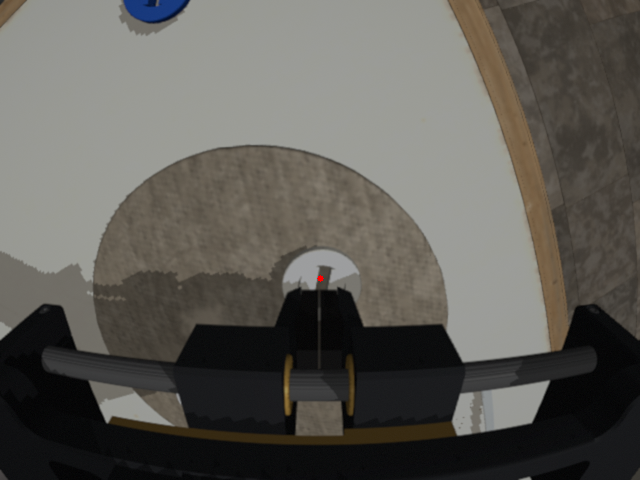

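View pics/s3.png

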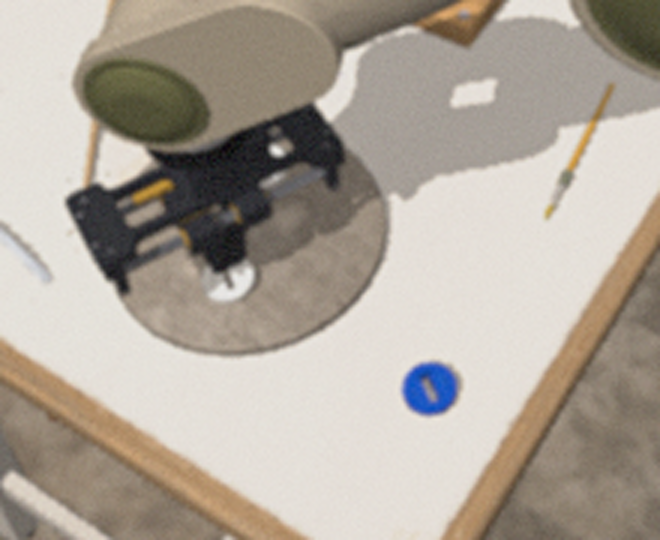

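Run:
```python
from h import *
p=dict(np.load("w3.npz"));im=p["color"]
s=bot.state();Rc=R.from_euler("xyz",s["eef_rot"])
out=cv2.resize(im[230:410,240:400],None,fx=4.5,fy=3.3,interpolation=2);cv2.imwrite("pics/w3c.png",cv2.resize(im[240:360,250:390],None,fx=5,fy=5,interpolation=2))
for x in (-9,0,9):
    for z in (0,-5,-10,-19,-30):
        print(x,z,[fproj(p,s["ee_pos"]+Rc.apply(np.array([x,y,z])/1000)).round(1).tolist() for y in(-11,0,11)])
```

```text
-9 0 [[300.1, 293.8], [320.9, 293.8], [341.6, 293.7]]
-9 -5 [[299.7, 298.2], [320.9, 298.3], [342.1, 298.2]]
-9 -10 [[299.2, 302.9], [321.0, 302.9], [342.7, 302.8]]
-9 -19 [[298.4, 311.8], [321.1, 311.8], [343.7, 311.7]]
-9 -30 [[297.2, 323.7], [321.2, 323.8], [345.1, 323.7]]
0 0 [[299.8, 278.5], [320.9, 278.5], [342.0, 278.5]]
0 -5 [[299.3, 282.7], [320.9, 282.7], [342.6, 282.6]]
0 -10 [[298.8, 287.0], [321.0, 287.1], [343.1, 287.0]]
0 -19 [[297.9, 295.4], [321.1, 295.5], [344.3, 295.4]]
0 -30 [[296.6, 306.8], [321.2, 306.9], [345.8, 306.7]]
9 0 [[299.4, 262.6], [320.9, 262.6], [342.4, 262.5]]
9 -5 [[298.9, 266.4], [321.0, 266.5], [343.0, 266.4]]
9 -10 [[298.4, 270.5], [321.0, 270.5], [343.6, 270.5]]
9 -19 [[297.4, 278.3], [321.1, 278.4], [344.8, 278.3]]
9 -30 [[296.1, 289.0], [321.3, 289.0], [346.4, 288.9]]
```

View pics/w3c.png

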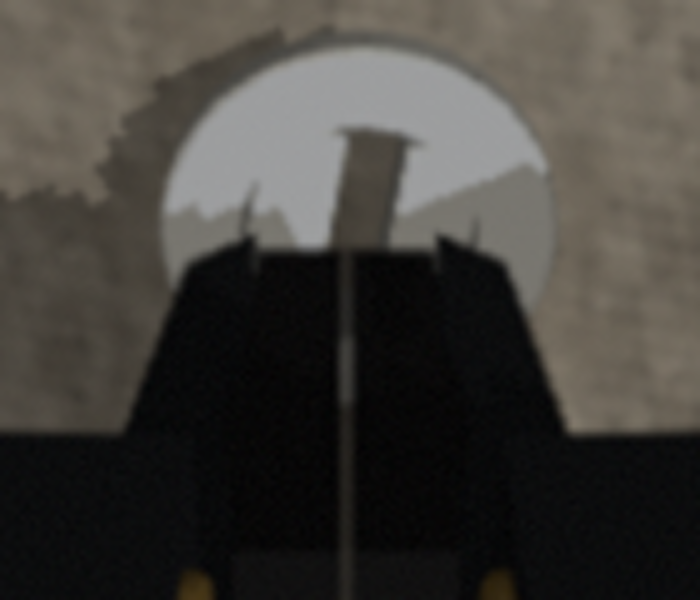

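The fingers closed above the die. In the wrist view they end at row 290, while the reported TCP projects to row 278. That suggests the true fingertips sit well above the reported TCP. I'll open the gripper and go down in small steps, watching force and images.

>>> servo_tool:
  targets:
    - [[0, 0, 0, 0, 0, 0], [0, 0, 0, 0, 0, 0], [0, 0, 0, 0, 0, 0], [0, 0, 0, 0, 0, 0], [0, 0, 0, 0, 0, 0], [0, 0, 0, 0, 0, 0], [0, 0, 0, 0, 0, 0], [0, 0, 3, 0, 0, 0], [0, 0, 6, 0, 0, 0], [0, 0, 8, 0, 0, 0]]
  hand: 0.4

```text
time: 8.7
ee_pos: [0.4996, 0.3356, 0.004]
eef_rot: [-3.141, -0.0, 2.698]
contact_force: [-0.1, -1.0, -0.6]
grip_width: 0.0532
```

Run:
```python
from h import *
s=st()
p=get_image("wrist");im=p["color"]
cv2.imwrite("pics/w4.png",cv2.resize(im[230:380,210:430],None,fx=3.6,fy=3.6,interpolation=2))
```

```text
t 8.7 pos [0.4996 0.3356 0.004 ] rot [-3.1414e+00 -2.0000e-04  2.6976e+00] F [-0.1 -1.  -0.6] T [-0.03  0.07  0.03] w 0.0532 q [ 0.397  0.7    1.464 -0.     0.978 -0.73 ]
```

View pics/w4.png

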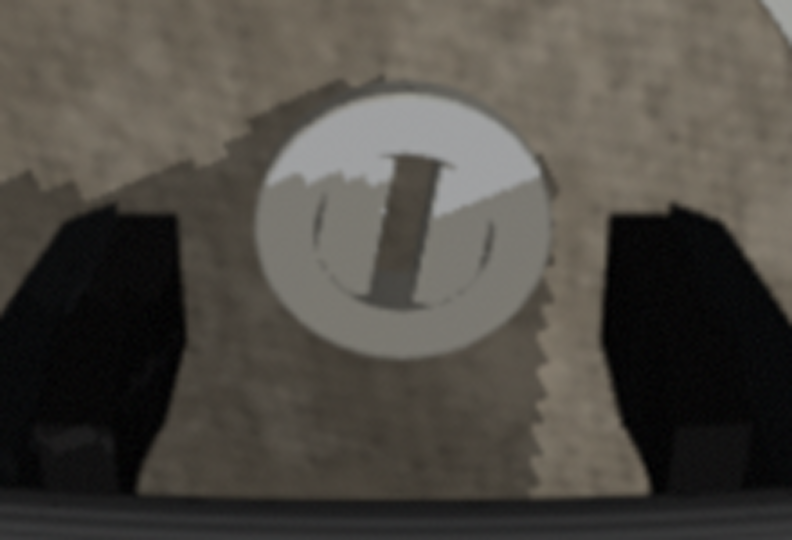

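The reported TCP is at z=0.004, below the bat's top at 0.011, and there is no contact. Tip row 290 and the 119 px gap for 53 mm both put the real finger ends about 28 mm short of the reported TCP. I'll keep going down carefully.

>>> servo_tool:
  targets:
    - [[0, 0, 2, 0, 0, 0], [0, 0, 4, 0, 0, 0], [0, 0, 6, 0, 0, 0], [0, 0, 8, 0, 0, 0], [0, 0, 10, 0, 0, 0], [0, 0, 11, 0, 0, 0], [0, 0, 12, 0, 0, 0], [0, 0, 13, 0, 0, 0], [0, 0, 14, 0, 0, 0], [0, 0, 14, 0, 0, 0]]
  hand: 0.4

```text
time: 10.0
ee_pos: [0.4995, 0.3355, -0.0102]
eef_rot: [-3.141, -0.0, 2.698]
contact_force: [-0.0, -0.9, -0.7]
grip_width: 0.0528
```

Run:
```python
from h import *
s=st()
p=get_image("wrist");im=p["color"];np.savez("w5.npz",**{k:p[k] for k in("K","view","color")})
cv2.imwrite("pics/w5.png",cv2.resize(im[230:380,210:430],None,fx=3.6,fy=3.6,interpolation=2))
Rc=R.from_euler("xyz",s["eef_rot"])
for z in (0,-20,-24,-28,-32):
        print(z,[fproj(p,s["ee_pos"]+Rc.apply(np.array([9,y,z])/1000)).round(1).tolist() for y in(-26.6,26.6)])
```

```text
t 10.0 pos [ 0.4995  0.3355 -0.0102] rot [-3.1411e+00 -5.0000e-04  2.6975e+00] F [-0.  -0.9 -0.7] T [-0.02  0.    0.03] w 0.0528 q [ 0.397  0.721  1.47   0.     0.951 -0.73 ]
0 [[269.2, 262.5], [372.6, 262.4]]
-20 [[263.9, 279.0], [378.2, 278.9]]
-24 [[262.7, 282.7], [379.5, 282.6]]
-28 [[261.5, 286.6], [380.8, 286.5]]
-32 [[260.2, 290.7], [382.2, 290.5]]
```

View pics/w5.png

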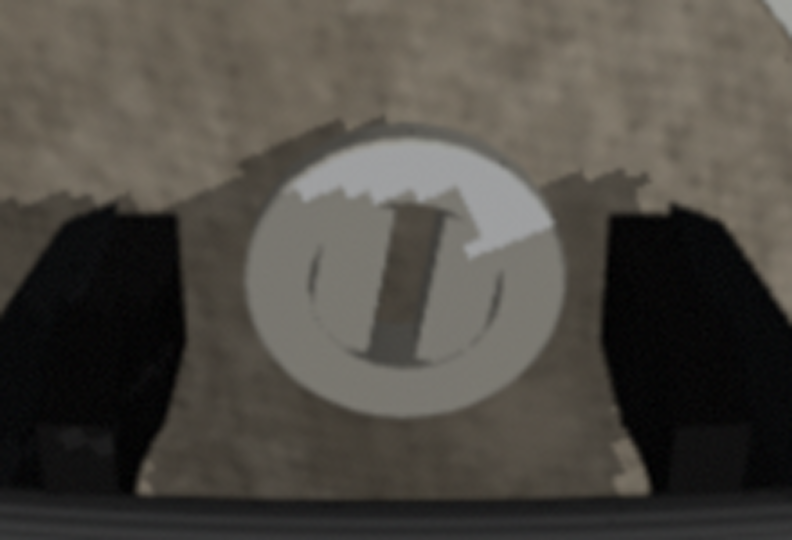

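>>> servo_tool:
  targets:
    - [[0, 0, 1, 0, 0, 0], [0, 0, 2, 0, 0, 0], [0, 0, 3, 0, 0, 0], [0, 0, 4, 0, 0, 0], [0, 0, 4.5, 0, 0, 0], [0, 0, 5, 0, 0, 0], [0, 0, 5.5, 0, 0, 0], [0, 0, 5.5, 0, 0, 0], [0, 0, 5.5, 0, 0, 0], [0, 0, 5.5, 0, 0, 0]]
  hand: 0.4

```text
time: 11.3
ee_pos: [0.4996, 0.3355, -0.0156]
eef_rot: [-3.141, -0.0, 2.697]
contact_force: [-0.1, -0.3, 0.5]
grip_width: 0.0529
```

>>> servo_tool:
  targets:
    - [[0, 0, 0, 0, 0, 0], [0, 0, 0, 0, 0, 0], [0, 0, 0, 0, 0, 0], [0, 0, 0, 0, 0, 0], [0, 0, 0, 0, 0, 0], [0, 0, 0, 0, 0, 0], [0, 0, 0, 0, 0, 0], [0, 0, 0, 0, 0, 0], [0, 0, -8, 0, 0, 0], [0, 0, -16, 0, 0, 0]]
  hand: 1.0
  grip_force: 25

```text
time: 12.55
ee_pos: [0.4996, 0.3355, 0.001]
eef_rot: [-3.141, -0.0, 2.698]
contact_force: [-0.1, -0.3, 0.3]
grip_width: 0.0388
```

Run:
```python
from h import *
s=st()
p=get_image("wrist");im=p["color"];np.savez("w6.npz",**{k:p[k] for k in("K","view","color")})
cv2.imwrite("pics/w6.png",cv2.resize(im[230:380,210:430],None,fx=3.6,fy=3.6,interpolation=2))
```

```text
t 12.55 pos [0.4996 0.3355 0.001 ] rot [-3.1413e+00 -2.0000e-04  2.6975e+00] F [-0.1 -0.3  0.3] T [ 0.04  0.02 -0.03] w 0.0388 q [ 0.397  0.705  1.465 -0.     0.972 -0.73 ]
```

View pics/w6.png

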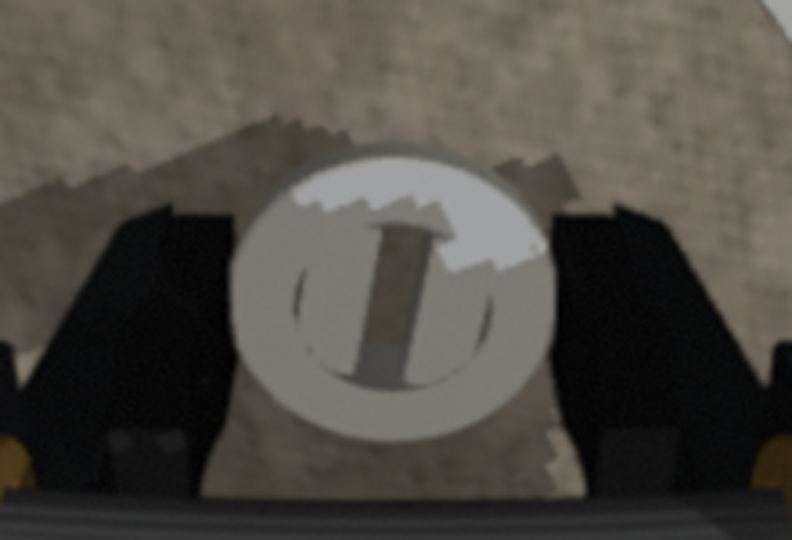

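Gripped: the opening is 38.8 mm and the die sits level between the fingers. Next I'll carry it to a pose beside the muzzle where the wrist camera can see the rim.

>>> servo_tool:
  targets:
    - [[0, 0, -50, 0, 0, 0], [-25, -31, -90, 0, 0, 0], [-60, -75, -120, 0, 0, 0], [-95, -118, -140, 0, 0, 0], [-130, -161, -149, 0, 0, 0], [-165, -205, -149, 0, 0, 0], [-200, -248, -149, 0, 0, 0], [-230, -286, -149, 0, 0, 0], [-250, -310, -149, 0, 0, 0], [-250, -310, -149, 0, 0, 0]]
  hand: 1.0

```text
time: 13.85
ee_pos: [0.5927, -0.0533, 0.1511]
eef_rot: [3.141, 0.001, 2.695]
contact_force: [0.1, 0.4, -0.3]
grip_width: 0.0389
```

Run:
```python
from h import *
s=st()
p=get_image("wrist");im=p["color"];np.savez("w7.npz",**{k:p[k] for k in("K","view","color")})
cv2.imwrite("pics/w7.png",im);s=st()
print(fproj(p,[.5297,-.0216,.115]))
t=get_image("top");np.savez("t7.npz",**{k:t[k] for k in("K","view","color")})
```

```text
t 13.85 pos [ 0.5927 -0.0533  0.1511] rot [3.1405e+00 1.2000e-03 2.6948e+00] F [ 0.1  0.4 -0.3] T [ 0.01  0.01 -0.01] w 0.0389 q [-2.870e-01  5.120e-01  1.359e+00  1.000e-03  1.270e+00 -1.411e+00]
t 13.9 pos [ 0.5925 -0.0518  0.1511] rot [3.1402e+00 9.0000e-04 2.6962e+00] F [ 0.2 -0.  -0.2] T [-0.02  0.02 -0.06] w 0.039 q [-2.85e-01  5.11e-01  1.36e+00  1.00e-03  1.27e+00 -1.41e+00]
[323.05613513 136.07210297]
```

View pics/w7.png

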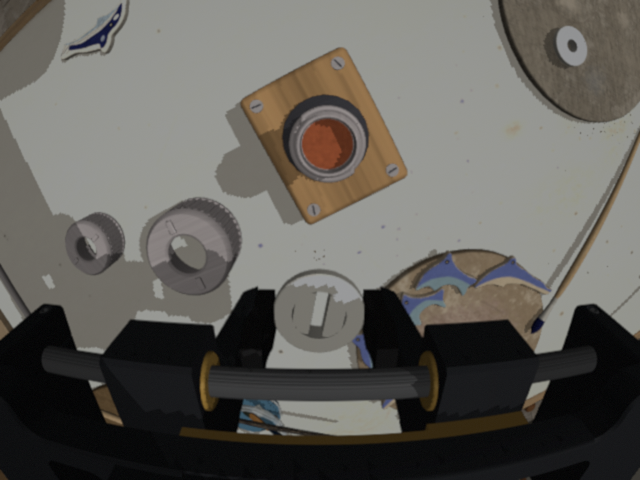

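Run:
```python
from h import *
p=dict(np.load("w7.npz"));im=p["color"]
cv2.imwrite("pics/w7c.png",cv2.resize(im[85:195,270:385],None,fx=5,fy=5,interpolation=2))
t=dict(np.load("t7.npz"));cv2.imwrite("pics/t7c.png",cv2.resize(t["color"][190:290,280:380],None,fx=5,fy=5,interpolation=2))
```

```text
(no output)
```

View pics/w7c.png

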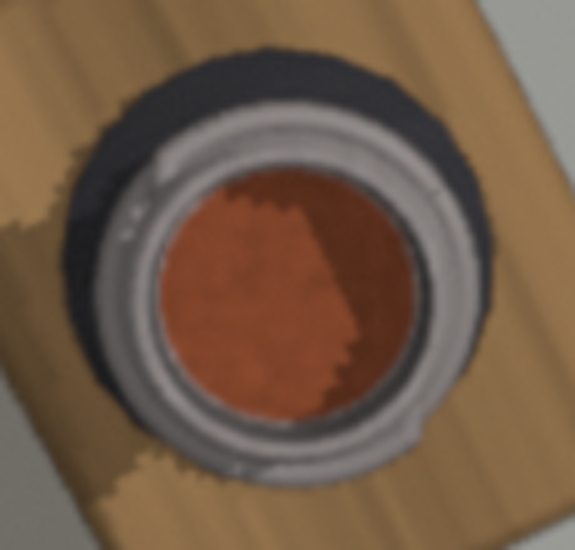

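View pics/t7c.png

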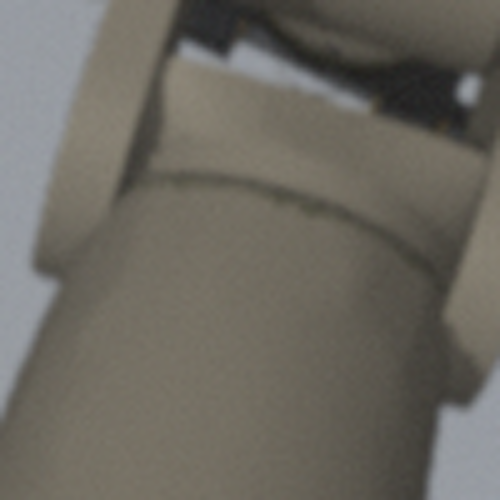

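```bash
cat > ov.py <<'E'
from h import *
from scipy.optimize import minimize
def ringfit(p,c0,z,r,fish=True,zoom=None,sgn=1,rng=8,step=.25):
    """maximise mean radial gradient along projected circle radius r at height z"""
    g=cv2.GaussianBlur(cv2.cvtColor(p["color"],cv2.COLOR_BGR2GRAY).astype(np.float32),(0,0),0.7)
    a=np.linspace(0,2*np.pi,90,endpoint=False); f=fproj if fish else proj
    def val(c,dr):
        P=np.array([f(p,[c[0]+(r+dr)*np.cos(t),c[1]+(r+dr)*np.sin(t),z]) for t in a],np.float32)
        return cv2.remap(g,P[:,0].reshape(1,-1),P[:,1].reshape(1,-1),1)[0]
    def cost(c): return -np.mean(np.clip(sgn*(val(c,.0006)-val(c,-.0006)),-20,20))
    best=min(((cost(np.array(c0)+[i,j]),i,j) for i in np.arange(-rng,rng+.1,1)*1e-3 for j in np.arange(-rng,rng+.1,1)*1e-3))
    o=minimize(cost,np.array(c0)+best[1:],method="Nelder-Mead",options=dict(initial_simplex=np.array(c0)+best[1:]+np.array([[0,0],[1e-3,0],[0,1e-3]]),xatol=2e-5))
    return o.x,-o.fun
def draw(p,circs,box,fx,name,fish=True):
    im=cv2.resize(p["color"][box[1]:box[3],box[0]:box[2]],None,fx=fx,fy=fx,interpolation=2);f=fproj if fish else proj
    for c,z,r,col in circs:
        P=np.array([(f(p,[c[0]+r*np.cos(t),c[1]+r*np.sin(t),z])-box[:2]+.5)*fx for t in np.linspace(0,6.3,80)],np.int32)
        cv2.polylines(im,[P],False,col,1)
    cv2.imwrite(name,im)
E
python3 - <<'E'
from ov import *
s=st()
p=get_image("wrist");np.savez("w8.npz",**{k:p[k] for k in("K","view","color")})
c0=funproj(p,(329,145),.115)[:2];print(c0)
c,v=ringfit(p,c0,.115,.016,rng=5);print("bore",c,v)
c2,v=ringfit(p,c0,.115,.0185,sgn=-1,rng=5);print("nose",c2,v)
d0=funproj(p,(319,312),.1777+.011)[:2];print(d0,s["ee_pos"])
d,v=ringfit(p,d0,s["ee_pos"][2]+.0266+.011,.020,sgn=-1,rng=5);print("die",d,v)
Rc=R.from_euler("xyz",s["eef_rot"]);print("die in tool",Rc.inv().apply(np.array([*d,s["ee_pos"][2]])-s["ee_pos"])*1000)
draw(p,[(c,.115,.016,(0,255,0)),(c,.115,.0185,(255,255,0)),(d,s["ee_pos"][2]+.0376,.02,(0,0,255))],(255,85,400,365),2.1,"pics/w8.png")
# extruder yaw and rel
print(rel([*c,.151]))
E
```

```text
t 13.95 pos [ 0.5924 -0.051   0.1512] rot [3.1402e+00 9.0000e-04 2.6975e+00] F [-0.   0.1 -1.2] T [ 0.02  0.01 -0.02] w 0.0387 q [-2.83e-01  5.11e-01  1.36e+00  1.00e-03  1.27e+00 -1.41e+00]
[ 0.53532408 -0.0185499 ]
bore [ 0.53559736 -0.02181236] 19.99756622314453
nose [ 0.53510682 -0.02107771] 11.41222095489502
[ 0.59036404 -0.05116651] [ 0.59240918 -0.05099333  0.15119742]
die [ 0.59257795 -0.05257642] 11.382362365722656
die in tool [-8.32537538e-01 -1.35703954e+00 -1.20194272e-03]
(array([63.6,  1.6,  0.2]), array([0.08, 0.05, 0.  ]))
```

View pics/w8.png

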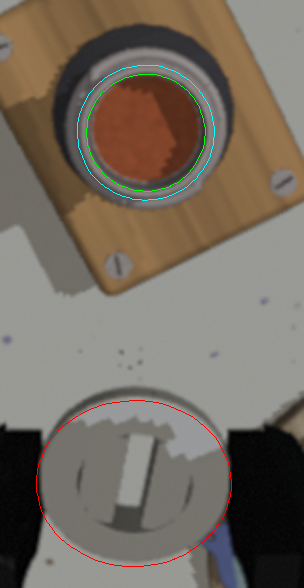

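Run:
```python
from ov import *
p=dict(np.load("w8.npz"))
for r in (.0150,.0155,.016,.0165,.017,.0175): print("b",r,ringfit(p,[.5353,-.0207],.115,r,rng=4))
for r in (.018,.0185,.019,.0195,.02,.0205): print("n-",r,ringfit(p,[.5353,-.0207],.115,r,sgn=-1,rng=4))
for z in (.170,.175,.18,.185,.189,.193): print("die",z,ringfit(p,[.5914,-.0515],z,.02,sgn=-1,rng=4))
draw(p,[((.5353,-.0210),.115,.016,(0,255,0)),((.5353,-.0210),.115,.0185,(255,255,0))],(280,90,375,190),6,"pics/w8b.png")
draw(p,[((.5914,-.0520),.185,.02,(0,0,255))],(260,260,380,370),5,"pics/w8d.png")
```

```text
b 0.015 (array([ 0.53498932, -0.01991958]), np.float64(13.128854751586914))
b 0.0155 (array([ 0.53553289, -0.02162555]), np.float64(18.873809814453125))
b 0.016 (array([ 0.53558357, -0.02184057]), np.float64(19.997798919677734))
b 0.0165 (array([ 0.53581165, -0.02126797]), np.float64(19.995697021484375))
b 0.017 (array([ 0.5354052 , -0.02111438]), np.float64(11.71203327178955))
b 0.0175 (array([ 0.53728574, -0.02097271]), np.float64(6.807697772979736))
n- 0.018 (array([ 0.53535647, -0.02103828]), np.float64(13.811077117919922))
n- 0.0185 (array([ 0.53516376, -0.02112456]), np.float64(11.403267860412598))
n- 0.019 (array([ 0.53689923, -0.02070885]), np.float64(11.067256927490234))
n- 0.0195 (array([ 0.53687906, -0.02039417]), np.float64(10.850390434265137))
n- 0.02 (array([ 0.53365926, -0.01954215]), np.float64(14.339712142944336))
n- 0.0205 (array([ 0.53346879, -0.01907382]), np.float64(15.132976531982422))
die 0.17 (array([ 0.58765173, -0.05247298]), np.float64(2.5437371730804443))
die 0.175 (array([ 0.59129462, -0.05170804]), np.float64(3.351630210876465))
die 0.18 (array([ 0.59579367, -0.05360169]), np.float64(12.453863143920898))
die 0.185 (array([ 0.59318755, -0.05227339]), np.float64(10.968728065490723))
die 0.189 (array([ 0.59252457, -0.05253896]), np.float64(11.53846263885498))
die 0.193 (array([ 0.59093588, -0.05147638]), np.float64(12.087614059448242))
```

View pics/w8b.png

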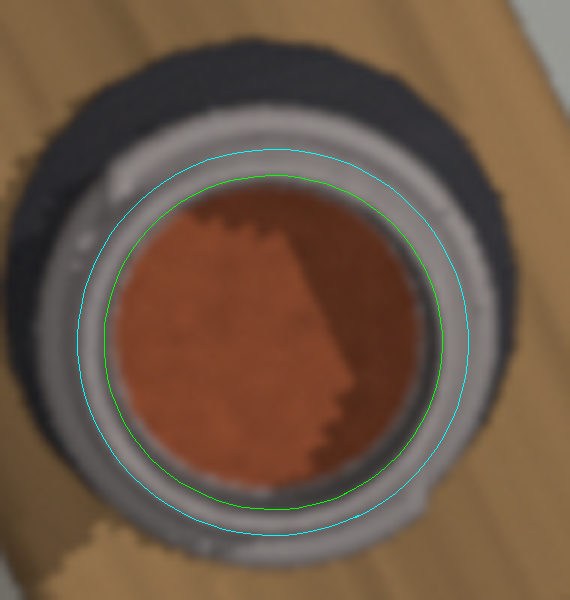

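View pics/w8d.png

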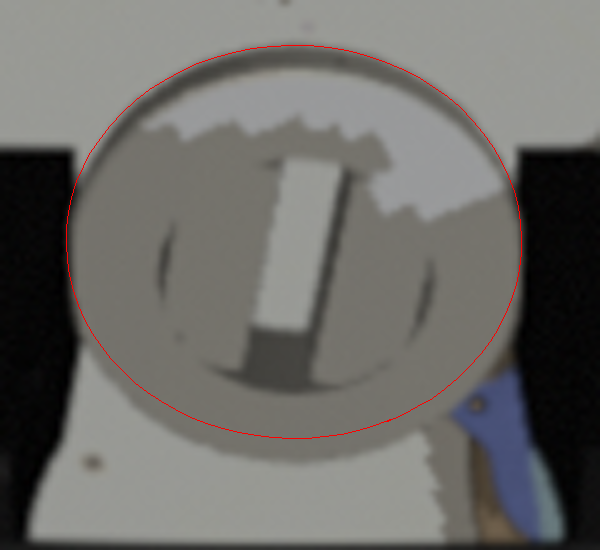

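Run:
```python
from ov import *
p=dict(np.load("w8.npz"))
e=np.array([0.59240918,-0.05099333,0.15119742]);Rc=R.from_euler("xyz",[3.1402,.0009,2.6975])
for zt in (.180,.1835,.187,.190):
    c=funproj(p,(318.7,312.7),zt)[:2]
    P=np.array([fproj(p,[c[0]+.02*np.cos(t),c[1]+.02*np.sin(t),zt]) for t in np.linspace(0,6.28,200)])
    print(zt,c,"tool",(Rc.inv().apply([*(c-e[:2]),0])*1000).round(2),"w",np.ptp(P[:,0]),"h",np.ptp(P[:,1]))
```

```text
0.18 [ 0.59524399 -0.05362817] tool [-3.69 -1.16  0.  ] w 87.7485820182489 h 75.35633804512821
0.1835 [ 0.59338538 -0.05274481] tool [-1.63 -1.16 -0.  ] w 89.87888815156708 h 77.19957998283292
0.187 [ 0.59152676 -0.05186144] tool [ 0.42 -1.16 -0.  ] w 92.1151276633023 h 79.13524383498759
0.19 [ 0.58993365 -0.05110427] tool [ 2.19 -1.16 -0.  ] w 94.12325613741939 h 80.87332767126463
```

Run:
```python
from ov import *
t=dict(np.load("t7.npz"));t["color"]=cv2.imread("pics/top0.png")
for r,sg in ((.016,1),(.0165,1),(.0235,-1),(.0185,-1)): print(r,ringfit(t,[.534,-.020],.115 if r<.02 else .108,r,fish=False,sgn=sg,rng=4))
print(ringfit(t,[.500,.336],.022,.02,fish=False,sgn=-1,rng=3))
print(ringfit(t,[.519,-.267],.036,.028,fish=False,sgn=-1,rng=3))
draw(t,[((.536,-.0201),.115,.016,(0,255,0)),((.536,-.0201),.107,.0235,(255,255,0)),((.536,-.0201),.05,.034,(255,0,0))],(295,205,355,265),9,"pics/t8.png",fish=False)
```

```text
0.016 (array([ 0.53567493, -0.02100287]), np.float64(5.537720203399658))
0.0165 (array([ 0.53537281, -0.02094054]), np.float64(4.900069236755371))
0.0235 (array([ 0.53350615, -0.02037001]), np.float64(8.004532814025879))
0.0185 (array([ 0.52865206, -0.01601225]), np.float64(3.8302764892578125))
(array([0.50006774, 0.33619141]), np.float64(8.898494720458984))
(array([ 0.52248999, -0.27032901]), np.float64(1.9723739624023438))
```

View pics/t8.png

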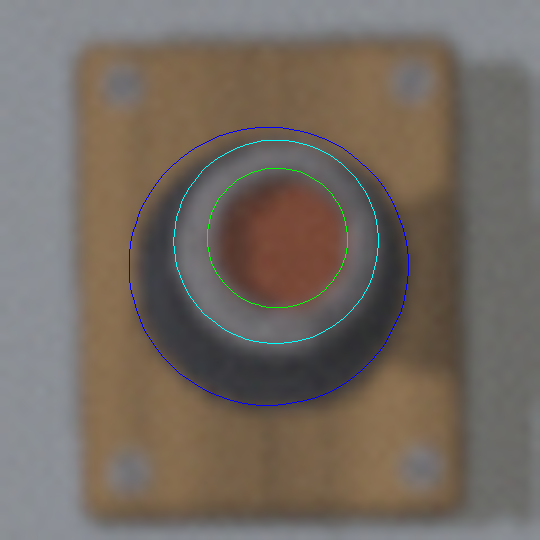

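Run:
```python
from h import *
s=st();print(rel([.5357,-.0204,.098],yaw=s["eef_rot"][2]))
```

```text
t 14.0 pos [ 0.5924 -0.0506  0.1513] rot [3.1402e+00 9.0000e-04 2.6984e+00] F [-0.7  0.2 -0.3] T [-0.01  0.02 -0.02] w 0.0386 q [-2.830e-01  5.100e-01  1.360e+00  1.000e-03  1.270e+00 -1.411e+00]
(array([64.2,  2.9, 53.2]), array([0.08, 0.05, 0.  ]))
```

>>> servo_tool:
  targets:
    - [[15, 1, 8, 0, 0, 0], [30, 1.5, 15, 0, 0, 0], [45, 2, 25, 0, 0, 0], [58, 3, 35, 0, 0, 0], [64.5, 3.2, 43, 0, 0, 0], [64.5, 3.2, 50, 0, 0, 0], [64.5, 3.2, 53, 0, 0, 0], [64.5, 3.2, 53, 0, 0, 0], [64.5, 3.2, 53, 0, 0, 0], [64.5, 3.2, 53, 0, 0, 0]]
  hand: 1.0

```text
time: 15.25
ee_pos: [0.5357, -0.02, 0.0983]
eef_rot: [3.14, 0.001, 2.698]
contact_force: [-0.2, -0.5, -1.2]
grip_width: 0.0386
```

Run:
```python
from ov import *
s=st()
p=get_image("wrist");im=p["color"];np.savez("w9.npz",**{k:p[k] for k in("K","view","color")})
cv2.imwrite("pics/w9.png",cv2.resize(im[230:390,220:420],None,fx=3.6,fy=3.6,interpolation=2))
p=get_image("scene");np.savez("s9.npz",**{k:p[k] for k in("K","view","color")})
u=proj(p,[.5357,-.0204,.115]).astype(int);print(u)
cv2.imwrite("pics/s9.png",cv2.resize(p["color"][u[1]-50:u[1]+50,u[0]-60:u[0]+60],None,fx=6,fy=6,interpolation=2))
```

```text
t 15.25 pos [ 0.5357 -0.02    0.0983] rot [3.1401e+00 1.2000e-03 2.6983e+00] F [-0.2 -0.5 -1.2] T [ 0.    0.05 -0.02] w 0.0386 q [-2.570e-01  4.470e-01  1.610e+00  1.000e-03  1.083e+00 -1.385e+00]
[325 217]
```

View pics/w9.png

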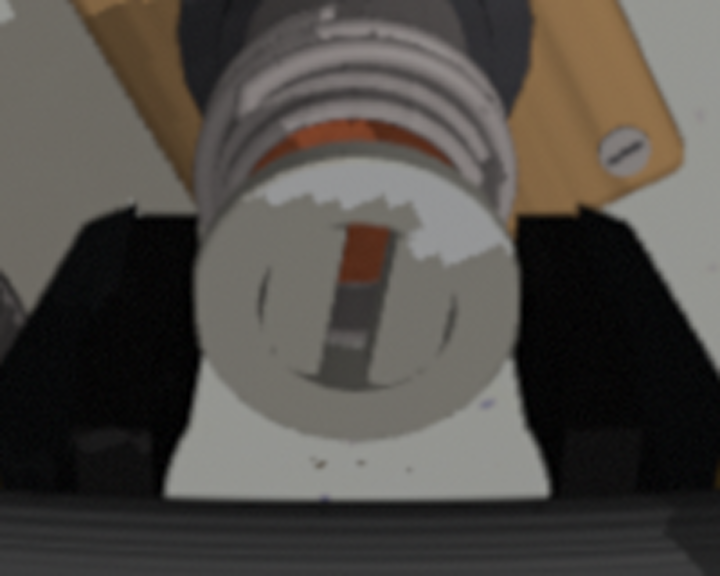

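View pics/s9.png

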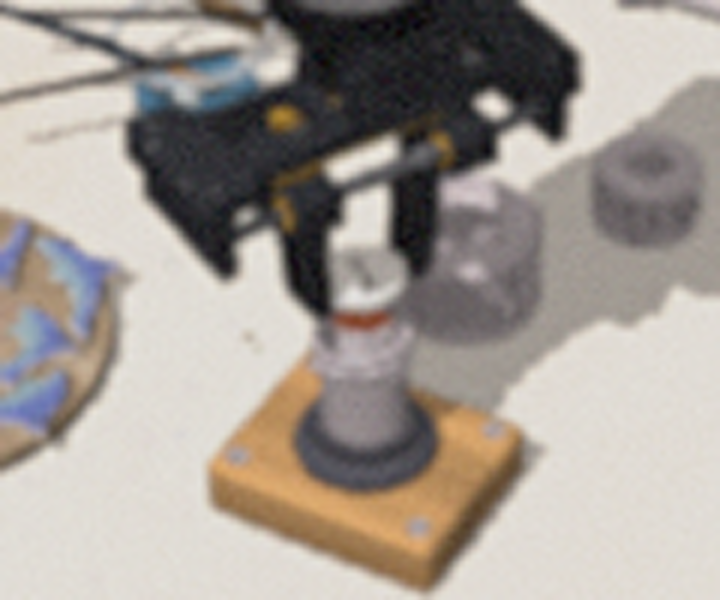

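>>> servo_tool:
  targets:
    - [[0, 0, 4, 0, 0, 0], [0, 0, 8, 0, 0, 0], [0, 0, 9.5, 0, 0, 0], [0, 0, 11, 0, 0, 0], [0, 0, 12, 0, 0, 0], [0, 0, 12, 0, 0, 0], [0, 0, 12, 0, 0, 0], [0, 0, 12, 0, 0, 0], [0, 0, 12, 0, 0, 0], [0, 0, 12, 0, 0, 0]]
  hand: 1.0

```text
time: 16.6
ee_pos: [0.5357, -0.02, 0.0863]
eef_rot: [3.14, 0.001, 2.698]
contact_force: [0.3, 0.0, 0.1]
grip_width: 0.0386
```

Run:
```python
from ov import *
s=st()
p=get_image("wrist");im=p["color"]
cv2.imwrite("pics/w10.png",cv2.resize(im[230:390,220:420],None,fx=3.6,fy=3.6,interpolation=2))
```

```text
t 16.6 pos [ 0.5357 -0.02    0.0863] rot [3.1401e+00 1.2000e-03 2.6983e+00] F [0.3 0.  0.1] T [ 0.03  0.01 -0.06] w 0.0386 q [-2.570e-01  4.630e-01  1.622e+00  1.000e-03  1.055e+00 -1.385e+00]
```

View pics/w10.png

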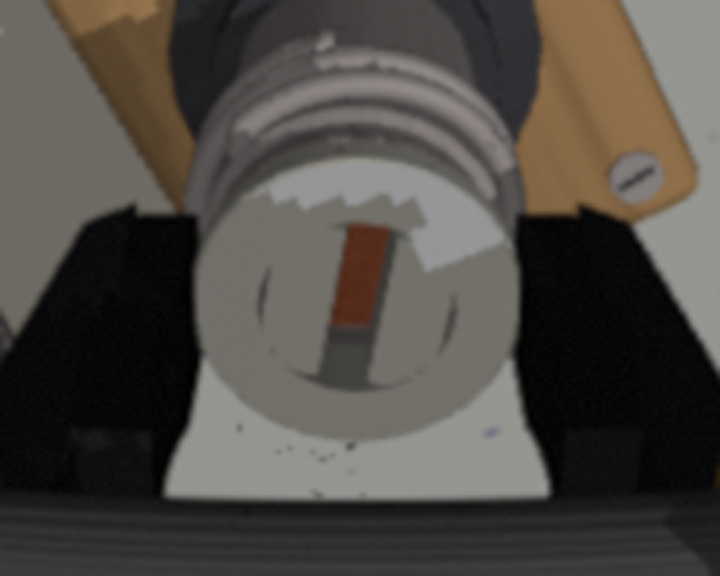

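>>> servo_tool:
  targets:
    - [[0, 0, 0.7, 0, 0, 0], [0, 0, 1.4, 0, 0, 0], [0, 0, 2.1, 0, 0, 0], [0, 0, 2.6, 0, 0, 0], [0, 0, 3.0, 0, 0, 0], [0, 0, 3.0, 0, 0, 0], [0, 0, 3.0, 0, 0, 0], [0, 0, 3.0, 0, 0, 0], [0, 0, 3.0, 0, 0, 0], [0, 0, 3.0, 0, 0, 0]]
  hand: 1.0

```text
time: 17.9
ee_pos: [0.5357, -0.02, 0.0834]
eef_rot: [3.14, 0.001, 2.698]
contact_force: [-0.4, 0.8, 1.0]
grip_width: 0.0386
```

>>> servo_tool:
  targets:
    - [[0, 0, 0.5, 0, 0, 0], [0, 0, 0.5, 0, 0, 0], [0, 0, 0.5, 0, 0, 0], [0, 0, 0.5, 0, 0, 0], [0, 0, 0.5, 0, 0, 0], [0, 0, -15, 0, 0, 0], [0, 0, -50, 0, 0, 0], [-30, 0, -80, 0, 0, 0], [-65, 0, -80, 0, 0, 0], [-65, 0, -80, 0, 0, 0]]
  hand: 0.25

```text
time: 19.15
ee_pos: [0.5953, -0.0488, 0.1641]
eef_rot: [3.14, 0.002, 2.698]
contact_force: [0.5, -0.2, 1.4]
grip_width: 0.0664
```

Run:
```python
from ov import *
s=st()
p=get_image("wrist");im=p["color"];np.savez("w11.npz",**{k:p[k] for k in("K","view","color")})
cv2.imwrite("pics/w11.png",im)
```

```text
t 19.15 pos [ 0.5953 -0.0488  0.1641] rot [3.1400e+00 2.5000e-03 2.6976e+00] F [ 0.5 -0.2  1.4] T [-0.    0.   -0.08] w 0.0664 q [-2.780e-01  5.050e-01  1.335e+00  1.000e-03  1.300e+00 -1.405e+00]
```

View pics/w11.png

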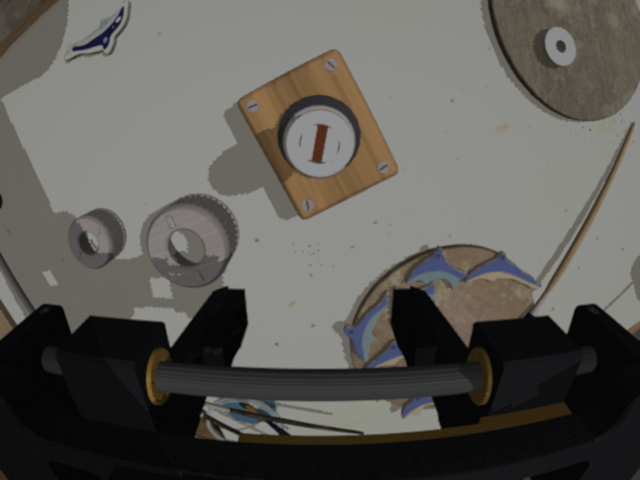

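The slotted die sits flat and centred in the muzzle, and clay shows through the slot. The small cap is at (96,238). Next: a view from above it.

>>> servo_tool:
  targets:
    - [[-4, -35, 0, 0, 0, 0], [-8, -75, 0, 0, 0, 0], [-13, -115, 0, 0, 0, 0], [-18, -155, 10, 0, 0, 0], [-23, -195, 30, 0, 0, 0], [-27, -225, 50, 0, 0, 0], [-27.6, -230, 54, 0, 0, 0], [-27.6, -230, 54, 0, 0, 0], [-27.6, -230, 54, 0, 0, 0], [-27.6, -230, 54, 0, 0, 0]]
  hand: 0.15

```text
time: 20.45
ee_pos: [0.5211, -0.2669, 0.1102]
eef_rot: [3.14, 0.002, 2.699]
contact_force: [-0.3, -0.4, -0.5]
grip_width: 0.075
```

Run:
```python
from ov import *
p=dict(np.load("w11.npz"))
S=np.array([funproj(p,u,.032)[:2] for u in [(331,65),(252.5,106),(383,167),(307.5,206)]])
print(S.mean(0)); 
for a,b in ((0,1),(2,3),(2,0),(3,1)):
    d=S[a]-S[b];print(a,b,np.hypot(*d),np.degrees(np.arctan2(d[1],d[0])))
s=st()
p=get_image("wrist");im=p["color"];np.savez("w12.npz",**{k:p[k] for k in("K","view","color")})
cv2.imwrite("pics/w12.png",im);print(fproj(p,[.5215,-.268,.036]))
```

```text
[ 0.53620684 -0.02167722]
0 1 0.07214555599463161 91.80655491207975
2 3 0.07206284478854746 92.74960974108139
2 0 0.09518026955261363 2.0628112856384195
3 1 0.09636676917803072 2.114637121895645
t 20.45 pos [ 0.5211 -0.2669  0.1102] rot [3.1402e+00 2.1000e-03 2.6992e+00] F [-0.3 -0.4 -0.5] T [-0.04 -0.03 -0.02] w 0.075 q [-0.674  0.532  1.44   0.002  1.168 -1.803]
[319.0773164  234.73249835]
```

View pics/w12.png

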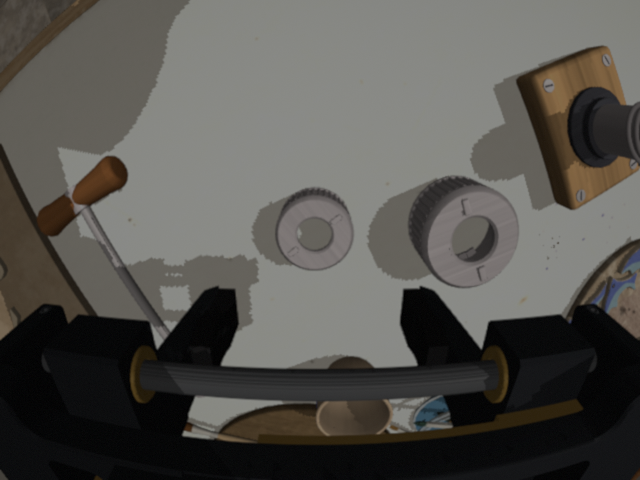

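Run:
```python
from ov import *
p=dict(np.load("w12.npz"));im=p["color"]
c0=funproj(p,(315.5,233.5),.036)[:2];print(c0)
for z,r in ((.036,.028),(.036,.027),(.036,.0265)): print(r,ringfit(p,c0,z,r,rng=3,sgn=-1))
for r in (.0125,.012): print(r,ringfit(p,c0,.036,r,rng=3,sgn=-1),ringfit(p,c0,.036,r,rng=3,sgn=1))
c,_=ringfit(p,c0,.036,.028,rng=3,sgn=-1)
draw(p,[(c,.036,.028,(0,255,0)),(c,.036,.0125,(0,255,255))],(265,180,365,280),6,"pics/w12c.png")
```

```text
[ 0.51958425 -0.26989069]
0.028 (array([ 0.52217554, -0.26933271]), np.float64(5.496574401855469))
0.027 (array([ 0.51856203, -0.27058598]), np.float64(10.179991722106934))
0.0265 (array([ 0.51919404, -0.27091801]), np.float64(12.503067016601562))
0.0125 (array([ 0.51731709, -0.27013276]), np.float64(1.0270392894744873)) (array([ 0.52078158, -0.26964735]), np.float64(10.414119720458984))
0.012 (array([ 0.51906171, -0.27096696]), np.float64(2.528428554534912)) (array([ 0.5212595 , -0.26928759]), np.float64(9.111804008483887))
```

View pics/w12c.png

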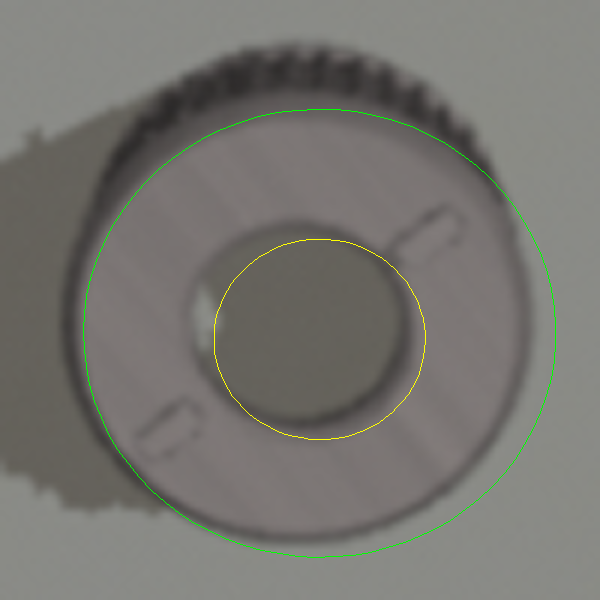

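Run:
```python
from ov import *
p=dict(np.load("w12.npz"))
f=lambda x,y,z=.036: funproj(p,(265+x/6-.5,180+y/6-.5),z)[:2]
for a,b in (((432,232),(172,428)),((394,262),(206,401)),((462,222),(143,445))):
    d=f(*a)-f(*b);print("rib yaw",np.degrees(np.arctan2(d[1],d[0]))%180,np.hypot(*d))
c=f(301,323);c2=f(301,323,.033);print(c,c2)
yt=np.array([np.sin(2.699),-np.cos(2.699)]);cc=c2+yt*.00116;print("corr",cc)
P=np.array([fproj(p,[c[0]+.028*np.cos(t),c[1]+.028*np.sin(t),.036]) for t in np.linspace(0,6.28,200)]);print("pred size",np.ptp(P[:,0]),np.ptp(P[:,1]),"seen",450/6,435/6)
```

```text
rib yaw 102.99358966588065 0.039312466813927416
rib yaw 102.45475438357693 0.028201212273275537
rib yaw 100.92966276573937 0.04697751558862322
[ 0.51921942 -0.27036929] [ 0.52010148 -0.27082387]
corr [ 0.52059829 -0.26977564]
pred size 78.95117091563867 75.03125291776766 seen 75.0 72.5
```

Run:
```python
from h import *
s=st();print(rel([.5206,-.2698,.05],yaw=np.radians(59.6)))
```

```text
t 20.5 pos [ 0.521  -0.2671  0.11  ] rot [3.1403e+00 2.0000e-03 2.6990e+00] F [-0.5  0.2 -0.2] T [ 0.02 -0.04  0.  ] w 0.0751 q [-0.674  0.532  1.44   0.002  1.168 -1.803]
(array([-0.7, -2.7, 60. ]), array([1.500e-01, 2.000e-02, 9.504e+01]))
```

>>> servo_tool:
  targets:
    - [[0, -1, 0, 0, 0, 10.5], [-0.5, -2, 5, 0, 0, 21], [-0.7, -2.7, 10, 0, 0, 31.5], [-0.7, -2.7, 15, 0, 0, 42], [-0.7, -2.7, 20, 0, 0, 52.5], [-0.7, -2.7, 25, 0, 0, 63], [-0.7, -2.7, 35, 0, 0, 73.5], [-0.7, -2.7, 45, 0, 0, 84], [-0.7, -2.7, 55, 0.1, 0, 94], [-0.7, -2.7, 60, 0.15, 0, 95]]
  hand: 0.15

```text
time: 21.75
ee_pos: [0.5207, -0.2694, 0.0497]
eef_rot: [-3.141, 0.0, 1.042]
contact_force: [-0.6, 0.1, -0.2]
grip_width: 0.0753
```

Run:
```python
from h import *
s=st();p=get_image("wrist");cv2.imwrite("pics/w13.png",p["color"]);np.savez("w13.npz",**{k:p[k] for k in("K","view","color")})
print(rel([.5206,-.2698,-.015],yaw=np.radians(59.6)))
```

```text
t 21.75 pos [ 0.5207 -0.2694  0.0497] rot [-3.1414e+00  1.0000e-04  1.0420e+00] F [-0.6  0.1 -0.2] T [-0.04  0.09  0.03] w 0.0753 q [-0.677  0.608  1.49  -0.     1.044 -0.148]
(array([-0.4,  0.3, 64.3]), array([-0.04,  0.  ,  0.16]))
```

View pics/w13.png

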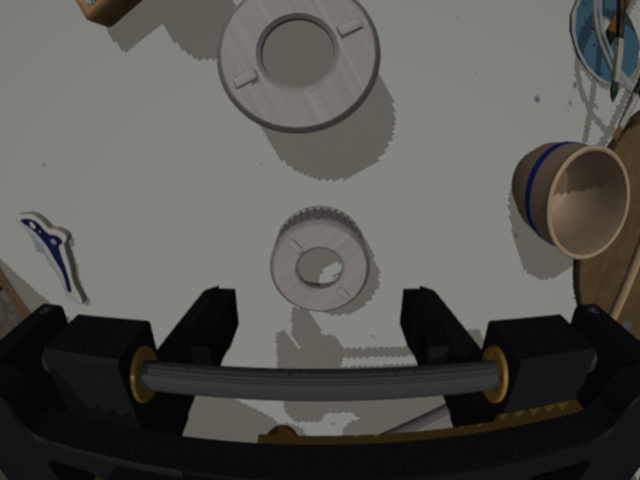

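Run:
```python
from ov import *
p=dict(np.load("w13.npz"));im=p["color"]
cv2.imwrite("pics/w13c.png",cv2.resize(im[195:325,260:380],None,fx=5,fy=5,interpolation=2))
yt=np.array([np.sin(1.042),-np.cos(1.042)])
for z in (.036,.033): print(z,funproj(p,(320,266.5),z)[:2]+yt*.00116, funproj(p,(320,266.5),z)[:2])
a,b=funproj(p,(297,244.5),.036),funproj(p,(344,292.5),.036);print(np.degrees(np.arctan2(*(a-b)[1::-1])))
```

```text
0.036 [ 0.52309092 -0.27019631] [ 0.52208936 -0.2696111 ]
0.033 [ 0.52244829 -0.27131691] [ 0.52144673 -0.27073169]
101.55722127780939
```

View pics/w13c.png

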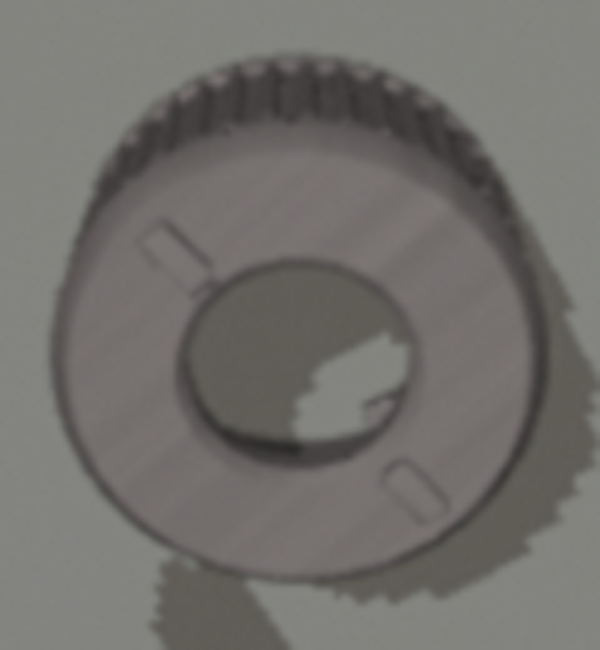

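Run:
```python
from h import *
print(rel([.5215,-.2712,-.015],yaw=np.radians(59.6)))
```

```text
(array([-1.1,  1.8, 64.3]), array([-0.04,  0.  ,  0.16]))
```

>>> servo_tool:
  targets:
    - [[-1, 1.8, 12, 0, 0, 0], [-1.1, 1.8, 26, 0, 0, 0], [-1.1, 1.8, 40, 0, 0, 0], [-1.1, 1.8, 50, 0, 0, 0], [-1.1, 1.8, 58, 0, 0, 0], [-1.1, 1.8, 62, 0, 0, 0], [-1.1, 1.8, 64, 0, 0, 0], [-1.1, 1.8, 64, 0, 0, 0], [-1.1, 1.8, 64, 0, 0, 0], [-1.1, 1.8, 64, 0, 0, 0]]
  hand: 0.15

```text
time: 23.05
ee_pos: [0.5216, -0.2712, -0.0145]
eef_rot: [-3.141, 0.0, 1.043]
contact_force: [-0.4, -0.1, -0.5]
grip_width: 0.075
```

>>> servo_tool:
  targets:
    - [[0, 0, 0, 0, 0, 0], [0, 0, 0, 0, 0, 0], [0, 0, 0, 0, 0, 0], [0, 0, 0, 0, 0, 0], [0, 0, 0, 0, 0, 0], [0, 0, 0, 0, 0, 0], [0, 0, 0, 0, 0, 0], [0, 0, 0, 0, 0, 0], [0, 0, 0, 0, 0, 0], [0, 0, -4, 0, 0, 0]]
  hand: 1.0
  grip_force: 40

```text
time: 24.3
ee_pos: [0.5214, -0.2711, -0.0108]
eef_rot: [-3.141, 0.0, 1.043]
contact_force: [0.2, -0.3, -0.8]
grip_width: 0.0555
```

Run:
```python
from h import *
s=st();p=get_image("wrist");cv2.imwrite("pics/w14.png",cv2.resize(p["color"][200:390,220:420],None,fx=3.5,fy=3.1,interpolation=2));np.savez("w14.npz",**{k:p[k] for k in("K","view","color")})
```

```text
t 24.3 pos [ 0.5214 -0.2711 -0.0108] rot [-3.1406  0.      1.043 ] F [ 0.2 -0.3 -0.8] T [-0.04  0.08  0.02] w 0.0555 q [-0.679  0.698  1.517 -0.     0.927 -0.151]
```

View pics/w14.png

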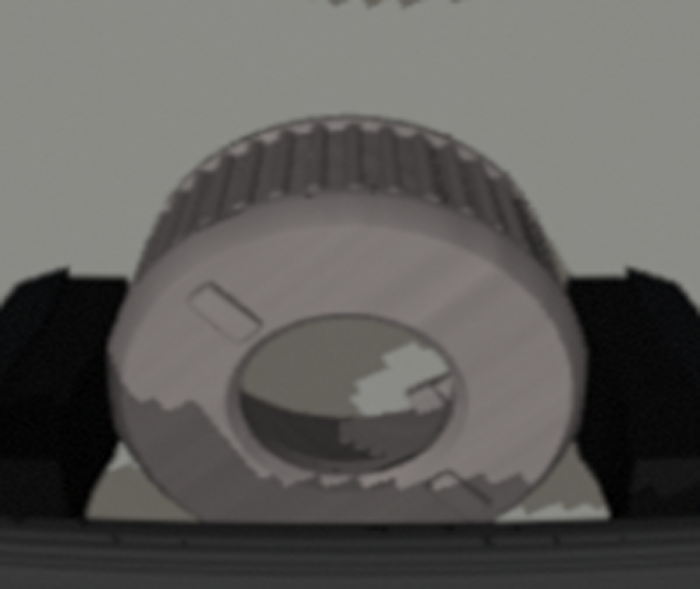

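Run:
```python
from h import *
p=dict(np.load("w14.npz"));e=np.array([.5214,-.2711]);y=1.043
xt=np.array([np.cos(y),np.sin(y)]);yt=np.array([np.sin(y),-np.cos(y)])
f=lambda a,b,z:funproj(p,(220+a/3.5-.4,200+b/3.1-.4),z)[:2]
for z in (.0397,.0382,.0367):
    c=f(347,393,z); print(z,c,((c-e)@xt*1000).round(2),((c-e)@yt*1000).round(2))
    d=f(225,312,z)-c;print(np.degrees(np.arctan2(d[1],d[0])))
```

```text
0.0397 [ 0.52311294 -0.26947601] 2.27 0.66
108.25216346023633
0.0382 [ 0.52262981 -0.27030128] 1.31 0.66
108.25216346023677
0.0367 [ 0.52214667 -0.27112656] 0.35 0.66
108.25216346023647
```

Run:
```python
from h import *
np.set_printoptions(suppress=True,precision=4)
D={"w1":([.498,.3358,.1009],[3.141,.0004,2.6981]),"w6":([.4996,.3355,.001],[-3.1413,-.0002,2.6975]),"w8":([.59240918,-.05099333,.15119742],[3.1402,.0009,2.6975]),"w9":([.5357,-.02,.0983],[3.1401,.0012,2.6983]),"w12":([.5211,-.2669,.1102],[3.1402,.0021,2.6992]),"w13":([.5207,-.2694,.0497],[-3.1414,.0001,1.042]),"w14":([.5214,-.2711,-.0108],[-3.1406,0,1.043])}
for k,(e,r) in D.items():
    p=dict(np.load(k+".npz"));V=p["view"];Rm=V[:3,:3];c=-Rm.T@V[:3,3];Rc=R.from_euler("xyz",r)
    print(k,Rc.inv().apply(c-np.array(e))*1000, R.from_matrix(Rc.inv().as_matrix()@Rm.T).as_rotvec())
```

```text
w1 [  82.384    -0.9368 -175.4312] [-0.2536 -0.2546  1.5566]
w6 [  82.3375   -0.9018 -175.5024] [-0.2537 -0.2546  1.5565]
w8 [  82.3465   -0.9527 -175.4802] [-0.2536 -0.2545  1.5565]
w9 [  82.3148   -0.9727 -175.5383] [-0.2536 -0.2547  1.5566]
w12 [  82.3125   -0.9349 -175.4306] [-0.2536 -0.2547  1.5566]
w13 [  81.9571    0.6119 -175.4851] [-0.2544 -0.2539  1.5568]
w14 [  81.9552    0.6338 -175.4986] [-0.2544 -0.2539  1.5568]
```

Run:
```python
from h import *
s=st();print(rel([.5361,-.0198,.135],yaw=np.radians(201.3)))
p=dict(np.load("w13.npz"))
f=lambda a,b,z=.034:funproj(p,(260+a/5-.4,195+b/5-.4),z)[:2]
c=f(298,363);a=f(175,258);b=f(417,490)
for d in (a-c,c-b,a-b): print(np.degrees(np.arctan2(d[1],d[0])),np.hypot(*d))
```

```text
t 24.35 pos [ 0.5218 -0.2714 -0.0101] rot [3.1415e+00 2.0000e-04 1.0430e+00] F [-0.  -0.  -0.5] T [-0.04  0.12  0.04] w 0.0553 q [-0.679  0.697  1.517 -0.     0.928 -0.151]
(array([ 224.5, -114.3, -145.1]), array([-1.0000e-02,  1.0000e-02, -1.4154e+02]))
106.80174100933992 0.01841778044751209
100.21996246819405 0.02114987545236567
103.28337111585337 0.03950271849240916
```

>>> servo_tool:
  targets:
    - [[0, 0, -45, 0, 0, -8], [5, -3, -95, 0, 0, -18], [30, -15, -130, 0, 0, -28], [62, -32, -145, 0, 0, -38], [98, -50, -145, 0, 0, -48], [134, -68, -145, 0, 0, -58], [168, -86, -145, 0, 0, -68], [198, -101, -145, 0, 0, -78], [217, -111, -145, 0, 0, -88], [224.5, -114.3, -145, 0, 0, -98]]
  hand: 1.0

```text
time: 25.6
ee_pos: [0.536, -0.0185, 0.1349]
eef_rot: [-3.142, 0.0, 2.761]
contact_force: [0.4, -0.9, -1.3]
grip_width: 0.0561
```

Run:
```python
from h import *
s=st();print(rel([.5361,-.0198,.135],yaw=np.radians(201.3)))
```

```text
t 25.6 pos [ 0.536  -0.0185  0.1349] rot [-3.1415e+00  2.0000e-04  2.7606e+00] F [ 0.4 -0.9 -1.3] T [-0.01 -0.01  0.04] w 0.0561 q [-0.253  0.405  1.568 -0.     1.169 -1.443]
(array([-0.5, -1.1, -0.1]), array([-1.000e-02,  1.000e-02, -4.313e+01]))
```

>>> servo_tool:
  targets:
    - [[-0.5, -1.1, 2, 0, 0, -10], [-0.5, -1.1, 5, 0, 0, -20], [-0.5, -1.1, 8, 0, 0, -30], [-0.5, -1.1, 11, 0, 0, -40], [-0.5, -1.1, 12, 0, 0, -43], [-0.5, -1.1, 12, 0, 0, -43], [-0.5, -1.1, 12, 0, 0, -43], [-0.5, -1.1, 12, 0, 0, -43], [-0.5, -1.1, 12, 0, 0, -43], [-0.5, -1.1, 12, 0, 0, -43]]
  hand: 1.0

```text
time: 26.85
ee_pos: [0.5361, -0.0198, 0.123]
eef_rot: [-3.141, 0.0, -2.772]
contact_force: [0.1, 0.1, -0.5]
grip_width: 0.0554
```

Run:
```python
from ov import *
s=st();p=get_image("wrist");cv2.imwrite("pics/w15.png",cv2.resize(p["color"][180:390,220:420],None,fx=3.5,fy=2.8,interpolation=2));np.savez("w15.npz",**{k:p[k] for k in("K","view","color")})
p=get_image("scene");u=proj(p,[.5357,-.0204,.115]).astype(int)
cv2.imwrite("pics/s15.png",cv2.resize(p["color"][u[1]-50:u[1]+50,u[0]-60:u[0]+60],None,fx=6,fy=6,interpolation=2))
```

```text
t 26.85 pos [ 0.5361 -0.0198  0.123 ] rot [-3.1414e+00  1.0000e-04 -2.7722e+00] F [ 0.1  0.1 -0.5] T [ 0.04 -0.   -0.  ] w 0.0554 q [-0.255  0.419  1.581 -0.     1.141 -2.195]
```

View pics/w15.png

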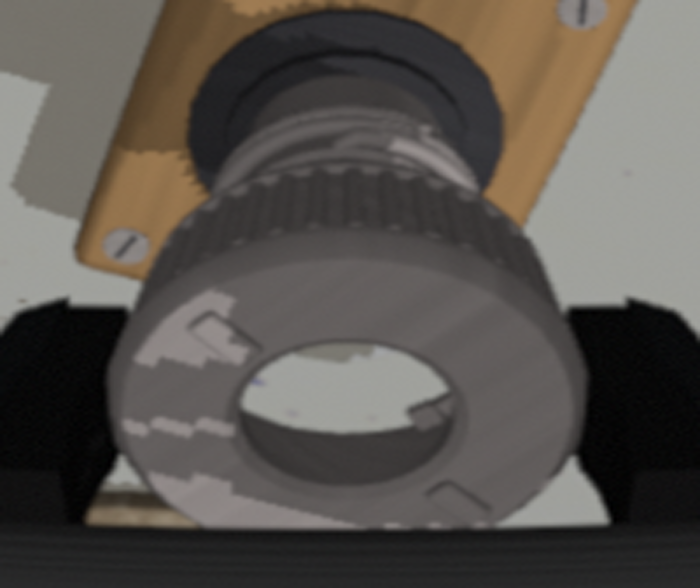

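View pics/s15.png

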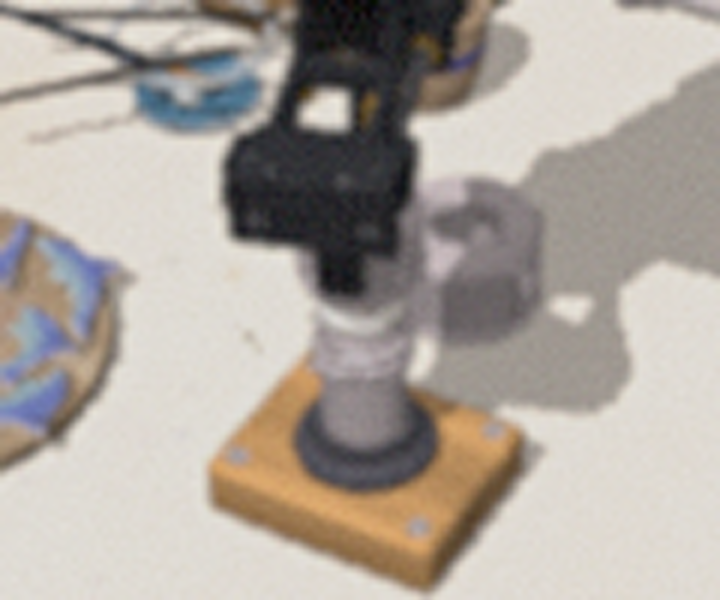

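>>> servo_tool:
  targets:
    - [[0, 0, 5, 0, 0, 0], [0, 0, 10, 0, 0, 0], [0, 0, 14, 0, 0, 0], [0, 0, 16, 0, 0, 0], [0, 0, 17, 0, 0, 0], [0, 0, 18, 0, 0, 0], [0, 0, 19, 0, 0, 0], [0, 0, 20, 0, 0, 0], [0, 0, 20, 0, 0, 0], [0, 0, 20, 0, 0, 0]]
  hand: 1.0

```text
time: 28.2
ee_pos: [0.5361, -0.0198, 0.103]
eef_rot: [-3.141, 0.0, -2.772]
contact_force: [-0.2, -0.1, -0.7]
grip_width: 0.0553
```

Run:
```python
from ov import *
s=st();p=get_image("wrist");cv2.imwrite("pics/w16.png",cv2.resize(p["color"][180:390,220:420],None,fx=3.5,fy=2.8,interpolation=2));np.savez("w16.npz",**{k:p[k] for k in("K","view","color")})
```

```text
t 28.2 pos [ 0.5361 -0.0198  0.103 ] rot [-3.1413e+00  2.0000e-04 -2.7722e+00] F [-0.2 -0.1 -0.7] T [ 0.09  0.02 -0.02] w 0.0553 q [-0.255  0.443  1.603 -0.     1.095 -2.196]
```

View pics/w16.png

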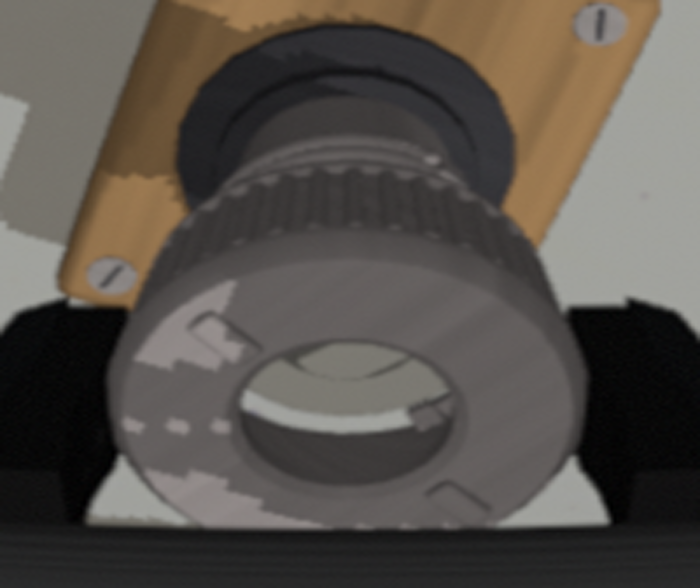

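>>> servo_tool:
  targets:
    - [[0, 0, 3, 0, 0, 0], [0, 0, 6, 0, 0, 0], [0, 0, 9, 0, 0, 0], [0, 0, 11, 0, 0, 0], [0, 0, 12.5, 0, 0, 0], [0, 0, 13.5, 0, 0, 0], [0, 0, 14.5, 0, 0, 0], [0, 0, 15.5, 0, 0, 0], [0, 0, 16, 0, 0, 0], [0, 0, 16, 0, 0, 0]]
  hand: 1.0

```text
time: 29.5
ee_pos: [0.5361, -0.0198, 0.087]
eef_rot: [-3.141, 0.0, -2.772]
contact_force: [0.7, 0.0, -1.8]
grip_width: 0.0559
```

Run:
```python
from ov import *
s=st();p=get_image("wrist");cv2.imwrite("pics/w17.png",cv2.resize(p["color"][180:390,220:420],None,fx=3.5,fy=2.8,interpolation=2));np.savez("w17.npz",**{k:p[k] for k in("K","view","color")})
```

```text
t 29.5 pos [ 0.5361 -0.0198  0.087 ] rot [-3.1414e+00  1.0000e-04 -2.7722e+00] F [ 0.7  0.  -1.8] T [ 0.08  0.02 -0.03] w 0.0559 q [-0.255  0.463  1.619 -0.     1.059 -2.196]
```

View pics/w17.png

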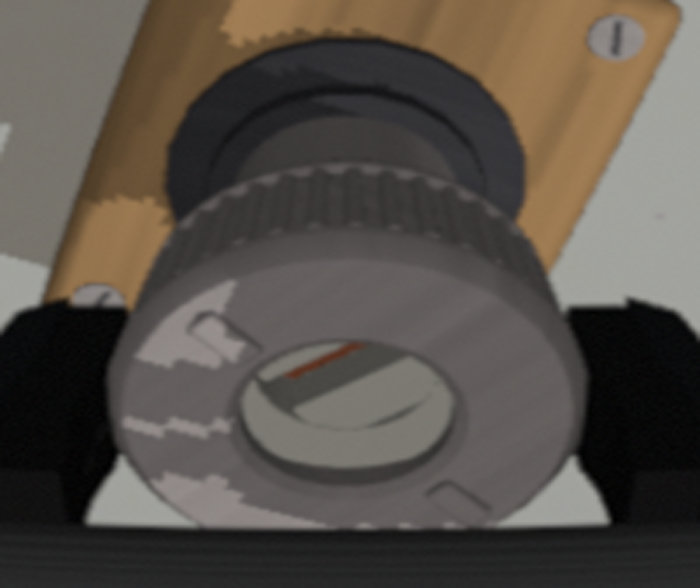

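>>> servo_tool:
  targets:
    - [[0, -0.1, 1.0, 0, 0, 8], [0.1, -0.2, 1.6, 0, 0, 18], [0.1, -0.2, 2.0, 0, 0, 28], [0.1, -0.3, 2.5, 0, 0, 38], [0.2, -0.4, 2.9, 0, 0, 48], [0.3, -0.4, 3.4, 0, 0, 58], [0.3, -0.5, 3.8, 0, 0, 68], [0.4, -0.5, 4.3, 0, 0, 78], [0.5, -0.5, 4.7, 0, 0, 88], [0.5, -0.5, 4.9, 0, 0, 92]]
  hand: 1.0

```text
time: 30.8
ee_pos: [0.5359, -0.0205, 0.0821]
eef_rot: [3.141, 0.0, 1.902]
contact_force: [0.5, -1.2, -1.4]
grip_width: 0.0556
```

Run:
```python
from ov import *
s=st();p=get_image("wrist");cv2.imwrite("pics/w18.png",cv2.resize(p["color"][180:390,220:420],None,fx=3.5,fy=2.8,interpolation=2));np.savez("w18.npz",**{k:p[k] for k in("K","view","color")})
```

```text
t 30.8 pos [ 0.5359 -0.0205  0.0821] rot [3.1413e+00 3.0000e-04 1.9018e+00] F [ 0.5 -1.2 -1.4] T [-0.07  0.03 -0.02] w 0.0556 q [-0.257  0.469  1.624 -0.     1.048 -0.588]
```

View pics/w18.png

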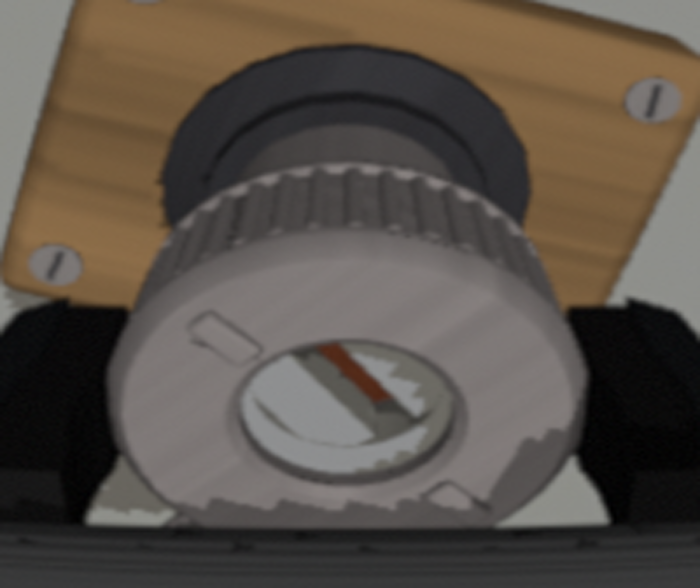

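>>> servo_tool:
  targets:
    - [[0, -0.1, 0.45, 0, 0, 10], [0.1, -0.2, 0.9, 0, 0, 20], [0.1, -0.2, 1.3, 0, 0, 30], [0.1, -0.3, 1.8, 0, 0, 40], [0.2, -0.4, 2.2, 0, 0, 50], [0.3, -0.4, 2.7, 0, 0, 60], [0.3, -0.5, 3.1, 0, 0, 70], [0.4, -0.5, 3.6, 0, 0, 80], [0.5, -0.5, 4.0, 0, 0, 90], [0.6, -0.5, 4.4, 0, 0, 100]]
  hand: 1.0

```text
time: 32.1
ee_pos: [0.5352, -0.02, 0.0777]
eef_rot: [3.141, -0.0, 0.15]
contact_force: [-0.9, 0.4, -1.9]
grip_width: 0.0556
```

Run:
```python
from ov import *
s=st();p=get_image("wrist");cv2.imwrite("pics/w19.png",cv2.resize(p["color"][180:390,220:420],None,fx=3.5,fy=2.8,interpolation=2));np.savez("w19.npz",**{k:p[k] for k in("K","view","color")})
```

```text
t 32.1 pos [ 0.5352 -0.02    0.0777] rot [ 3.1414e+00 -4.0000e-04  1.5030e-01] F [-0.9  0.4 -1.9] T [-0.03  0.17 -0.02] w 0.0556 q [-0.256  0.474  1.63  -0.     1.037  1.164]
```

View pics/w19.png

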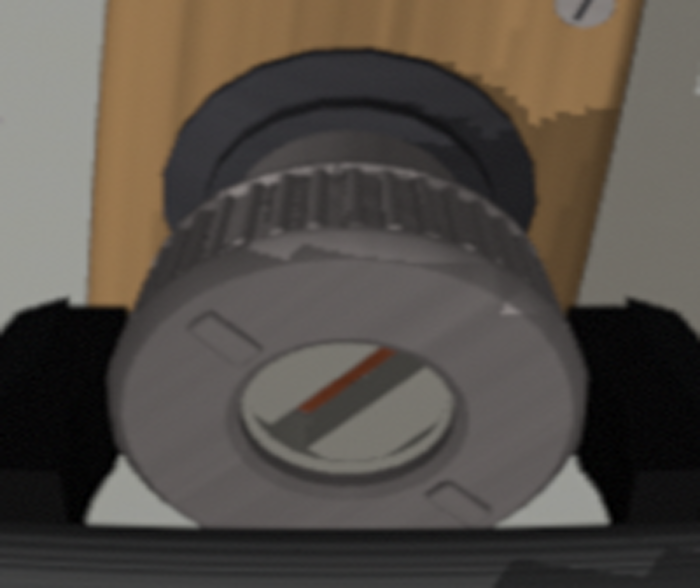

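>>> servo_tool:
  targets:
    - [[0, -0.1, 0.4, 0, 0, 10], [0.1, -0.2, 0.9, 0, 0, 20], [0.1, -0.2, 1.3, 0, 0, 30], [0.1, -0.3, 1.8, 0, 0, 40], [0.2, -0.3, 2.1, 0, 0, 46], [0.2, -0.4, 2.2, 0, 0, 48], [0.2, -0.4, 2.3, 0, 0, 50], [0.2, -0.4, 2.4, 0, 0, 52], [0.2, -0.4, 2.5, 0, 0, 54], [0.2, -0.4, 2.5, 0, 0, 55]]
  hand: 1.0

```text
time: 33.4
ee_pos: [0.5354, -0.0199, 0.0755]
eef_rot: [3.141, -0.001, -0.816]
contact_force: [-2.9, -3.4, 5.6]
grip_width: 0.0555
```

Run:
```python
from ov import *
s=st();p=get_image("wrist");cv2.imwrite("pics/w20.png",cv2.resize(p["color"][180:390,220:420],None,fx=3.5,fy=2.8,interpolation=2));np.savez("w20.npz",**{k:p[k] for k in("K","view","color")})
p=get_image("top");cv2.imwrite("pics/t20.png",cv2.resize(p["color"][200:270,290:370],None,fx=8,fy=8,interpolation=2))
```

```text
t 33.4 pos [ 0.5354 -0.0199  0.0755] rot [ 3.1412e+00 -1.2000e-03 -8.1620e-01] F [-2.9 -3.4  5.6] T [-0.56  0.7   1.22] w 0.0555 q [-2.550e-01  4.770e-01  1.632e+00 -1.000e-03  1.032e+00  2.132e+00]
```

View pics/w20.png

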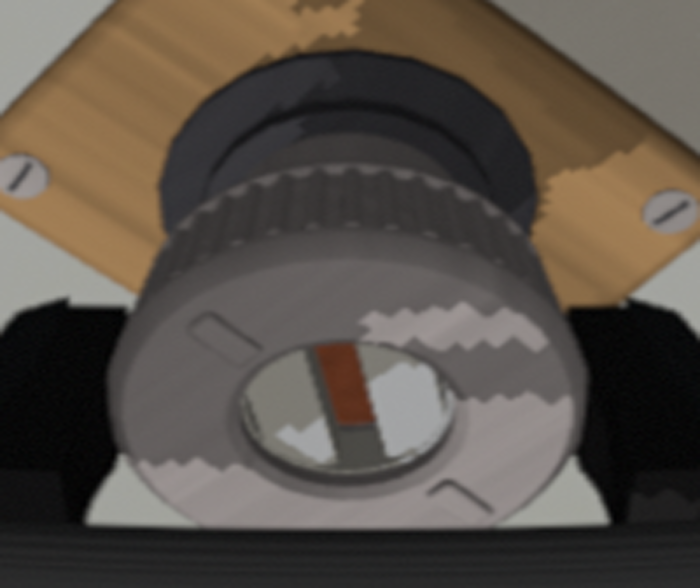

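```bash
python3 - <<'E'
from ov import *
for k in ("w15","w19","w20"):
    p=dict(np.load(k+".npz"))
    f=lambda a,b,z:funproj(p,(220+a/3.5-.4,180+b/2.8-.4),z)[:2]
    z={"w15":.171,"w19":.1245,"w20":.122}[k]
    a=f(226,338,z);b=f(462,500,z);d=a-b;print(k,np.degrees(np.arctan2(d[1],d[0])),np.hypot(*d))
p=dict(np.load("w20.npz"))
f=lambda a,b,z:funproj(p,(220+a/3.5-.4,180+b/2.8-.4),z)[:2]
d=f(670,210,.032)-f(22,175,.032);print("screws",np.degrees(np.arctan2(d[1],d[0])),np.hypot(*d))
E
st=1; python3 -c "
from h import *;st()"
```

```text
w15 -114.85162497190117 0.039454510098422116
w19 52.577017105311164 0.03987049307118993
w20 -2.7726230172063486 0.03992204615429761
screws -140.95035549866844 0.1192216030258279
t 33.5 pos [ 0.5354 -0.0199  0.0755] rot [ 3.1413e+00 -1.1000e-03 -8.1620e-01] F [-3.3 -3.9  5.5] T [-0.57  0.73  0.92] w 0.0554 q [-2.560e-01  4.770e-01  1.632e+00 -1.000e-03  1.032e+00  2.132e+00]
```

View pics/t20.png

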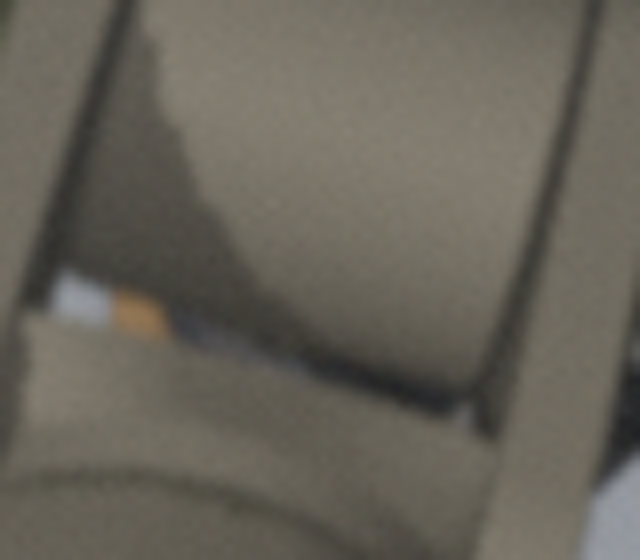

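>>> servo_tool:
  targets:
    - [[0, 0, 0, 0, 0, -6], [0, 0.1, -0.5, 0, 0, -16], [0, 0.1, -1.0, 0, 0, -26], [0.1, 0.2, -1.5, 0, 0, -36], [0.1, 0.2, -1.9, 0, 0, -46], [0.1, 0.3, -2.4, 0, 0, -56], [0.2, 0.3, -2.8, 0, 0, -66], [0.2, 0.3, -3.3, 0, 0, -76], [0.3, 0.3, -3.7, 0, 0, -86], [0.4, 0.3, -4.0, 0, 0, -93]]
  hand: 1.0

```text
time: 34.75
ee_pos: [0.5355, -0.0199, 0.0791]
eef_rot: [3.141, -0.001, 0.81]
contact_force: [-0.3, -0.8, 0.0]
grip_width: 0.0555
```

>>> servo_tool:
  targets:
    - [[0, 0, 0, 0, 0, 0], [0, 0, 0, 0, 0, 0], [0, 0, 0, 0, 0, 0], [0, 0, 0, 0, 0, 0], [0, 0, 0, 0, 0, 0], [0, 0, 0, 0, 0, 0], [0, 0, 0, 0, 0, 0], [0, 0, 0, 0, 0, 0], [0, 0, 0, 0, 0, 0], [0, 0, 0, 0, 0, 0]]
  hand: 1.0

```text
time: 36.0
ee_pos: [0.5355, -0.0199, 0.0791]
eef_rot: [3.141, -0.001, 0.81]
contact_force: [-0.1, 0.3, 0.1]
grip_width: 0.0552
```

Run:
```python
from ov import *
s=st();p=get_image("wrist");cv2.imwrite("pics/w21.png",cv2.resize(p["color"][180:390,220:420],None,fx=3.5,fy=2.8,interpolation=2));np.savez("w21.npz",**{k:p[k] for k in("K","view","color")})
f=lambda a,b,z:funproj(p,(220+a/3.5-.4,180+b/2.8-.4),z)[:2]
a=f(226,338,.126);b=f(462,500,.126);d=a-b;print(np.degrees(np.arctan2(d[1],d[0])),np.hypot(*d))
c=f(347,412,.126);print("hole centre",c)
```

```text
t 36.0 pos [ 0.5355 -0.0199  0.0791] rot [ 3.1414e+00 -7.0000e-04  8.0970e-01] F [-0.1  0.3  0.1] T [-0.09  0.17  0.02] w 0.0552 q [-2.560e-01  4.720e-01  1.629e+00  1.000e-03  1.040e+00  5.050e-01]
90.36209568259466 0.039843757334965355
hole centre [ 0.53601373 -0.02048073]
```

View pics/w21.png

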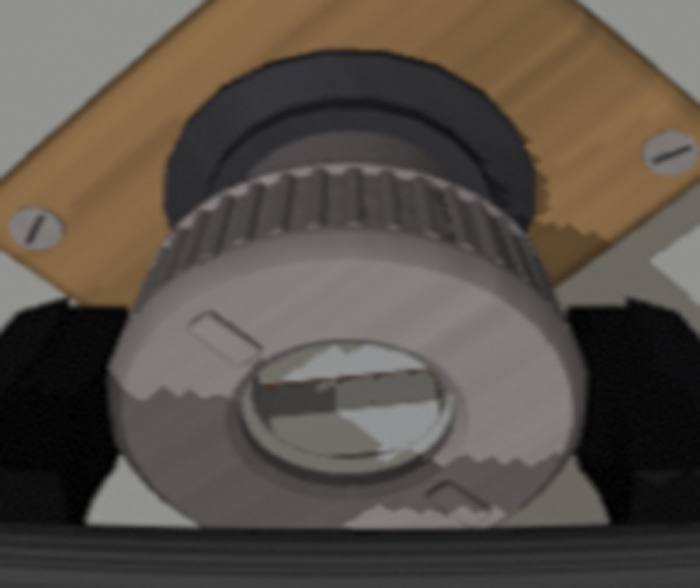

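```bash
python3 -c "
from h import *
st();print(bot.sign_off())"
```

```text
t 36.05 pos [ 0.5355 -0.0199  0.0791] rot [ 3.1414e+00 -7.0000e-04  8.0970e-01] F [-0.  -0.2 -1.3] T [-0.07  0.11 -0.02] w 0.0556 q [-2.560e-01  4.720e-01  1.629e+00  1.000e-03  1.040e+00  5.050e-01]
the job is handed in; nothing more can be done
None
```

I seated the slotted white die in the muzzle, threaded the smaller end cap on until it bottomed out, and backed it off a quarter turn. The job was handed in at 36 s with the gripper still holding the cap. The sign-off gives no verdict, so what follows is my own measurements.

**Last checks:**
- **Die:** in the picture taken after release it lay flat and centred on the rim.
- **Bottomed out:** the wrist torque rose to about 1.2 N m with the cap's lower edge about 25 mm below the rim. The ribs read about 5° past parallel to the block, against a limit of 11.5°.
- **Final position:** cap x is about 88° from the extruder's x and the lower edge about 21.4 mm below the rim. The finger opening is 55.5 mm on the cap, and contact force and torque are near zero. I did not measure the grip on the cap directly; it was commanded at 40 N.
- **Other die and cup:** nothing I did touched either one, but I took no closing picture of them.

**What failed or disagreed:**
- **First two grasps of the die:** both closed on nothing. The finger ends are about 28 mm short of the reported TCP, although the text puts the TCP at their very end. I allowed for this from then on.
- **Wrist camera:** its calibration was off by about 1 mm sideways and 3 to 4 mm in height. I corrected for this.

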